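Load the control card into its rack and bolt it in

TASK

Take the green control card off the leaning stand by its black grip bar and slide it edgewise down the two white guides of the red rack until it sits fully home in the socket; lower it, do not let it drop. Then lift the bolt's handle out of its notch, slide the bolt over the card's shoulder and drop the handle into the other notch. Let go at the end and leave everything else on the bench where it is.

Things in the scene. Friction and masses are not known exactly. Their poses are not given: they have to be found in the camera images.
- card: green card: plate 5 thick (x) x 100 wide (y) x 95 tall (z); black grip bar 10 thick x 44 wide x 22 tall centred on its top edge (z 95 to 117 mm), bare shoulders beside it; 0.1 to 0.2 kg. Origin: middle of the bottom edge; x normal to the plate, y along the width, z up the plate to the bar. Starts on the stand, leaning 30 degrees from upright. May go into the rack either way round.
- card_grip (a point): centre of the card's black grip bar, 106 mm above the card's bottom edge; moves with the card, axes as the card's.
- stand: fixed stand, base 130 x 130 x 10 mm; origin on the bench 65 mm behind (-x of) the base's centre. Its plate leans 30 deg to its -x; the card rests on the plate's +x face, bottom edge on a ledge at (95, 0, 50) mm. A 6 mm high lip 7 mm in front and 14 mm high tabs 4 mm beside: draw the card out along its own z (up and to -x). The plate reaches 70 mm up the card; the top 25 mm and the bar are free.
- rack: fixed red-based card rack, base 130 (x) x 230 (y) x 10 mm; origin on the bench midway between the guides, y from guide to guide towards the bolt. Two white vertical guides: grooves 8 mm wide (x -4 to 4 mm), groove bottoms at y = -52 and 52 mm, straight up to z = 80, then a mouth flared 30 deg up to z = 96 (26 mm wide).
- rack_seat (a point): point on the grey socket's floor, 20 mm above the bench, midway between the guides: where the card's origin lies when fully home (card upright in the rack's y-z plane, shoulders 115 mm and bar top 137 mm above the bench). Axes as the rack's.
- bolt (a joint): slide of the barrel bolt (brass rod, 10 mm diameter, along the rack's y, axis at x = 0, 124 mm above the bench): 0 = drawn back, end at y = 66 mm, clear of the card; 0.036 m = thrown over the card's shoulder; moves towards the rack's -y as it grows. Friction about 1.2 N.
- handle (a joint): turn (rad) of the handle about the bolt's axis: 0 = level, pointing to the rack's +x, down in a notch; grows as lifted; clear of the notches above about 0.9, stop at 1.5. Below 1.3 it falls back by its own weight. Notches 14 mm wide for the 8 mm handle rod at bolt = 0 and bolt = 0.036; a tooth between them bars the way while the handle is down.
- bolt_knob (a point): centre of the blue ball knob, 18 mm in diameter, on the handle's end, 45 mm from the bolt's axis; at bolt = 0 and handle = 0 it lies at (45, 124, 124) mm in the rack's frame. It can turn between fingers that pinch it along the rack's y.
- gas_cylinder: bystander: yellow gas cylinder with brass valve, 74 mm diameter, 270 mm tall, upright, origin at its foot.
- flux_jar: bystander: small jar, 56 mm diameter, 55 mm tall, origin at its foot.
- brass_tee: bystander: brass tee fitting, 50 x 40 x 24 mm, origin at its underside.
- copper_elbow: bystander: copper tube 160 mm long with a 60 mm leg, 18 mm high, lying, origin at the middle of the long tube's underside.
- screwdriver: bystander: screwdriver with green handle, 190 mm, lying, origin at the middle of its underside.
- pipe_cutter: bystander: blue pipe cutter, 150 x 40 x 24 mm, lying, origin at its underside.
- coupling: bystander: brass coupling, 28 mm diameter, 30 mm tall, upright, origin at its foot.
There are look-alikes about, which are no part of the job. There is more than one size of the card; the one meant has the size given above.

How it is judged (in metres and radians):
On the way, in this order (a step that is already met when the one before it is completed fails the run):
1. the card is fully home, upright between the guides (horizontal distance between card and rack_seat below 0.006 m and z of card in the frame of rack_seat below 0.003 m and angle between the z axis of card and the z axis of rack, either way round below 0.08 rad and angle between the x axis of card and the x axis of rack, either way round below 0.1 rad), for 0.2 s.
2. the bolt's handle is lifted out of its notch (value of joint handle above 0.6 rad), for 0.05 s.
At the end, for the whole second after the job is handed in: the card stands at rest in the guides, its origin within 6 mm sideways and 3 mm in height of the socket floor point, upright within 0.08 rad and in line with the guides within 0.1 rad; the bolt is thrown (slide above 30 mm) with its handle down in the far notch (below 0.15 rad) (all of step 1 and linear speed of card below 0.02 m/s and value of joint bolt above 0.03 m and value of joint handle below 0.15 rad); the robot touches nothing.
It fails at once if the card is dropped into the rack (faster than 0.3 m/s while in or just above the guides) (horizontal distance between card and rack_seat below 0.015 m and z of card in the frame of rack_seat below 0.085 m and linear speed of card above 0.3 m/s).
It fails at once if a bystander is shifted by more than 30 mm or knocked over (distance of any of gas_cylinder, flux_jar, brass_tee, copper_elbow, screwdriver, pipe_cutter, coupling from where it was at the start of the episode above 0.03 m or angle between any of gas_cylinder, flux_jar, coupling's own z axis and vertical above 0.5 rad).
It also fails if it takes over 72 s, if anything falls off the work surface, if the arm or the gripper's body presses on something with over 40 N, if the wrist force passes 120 N, or if a joint passes its speed limit or range.

ROBOT

A 6-joint arm with a two-finger parallel gripper is mounted at the origin on the work surface. World frame = base frame: x ahead of the robot, y to its left, z up, the work surface at z = 0. Lengths are in mm, angles in rad, forces in N, time in s.
With the tool pointing down it reaches from about 350 to 875 mm from the base axis. Payload 4.2 kg.
Tool frame: the origin (TCP) lies between the finger pads; the fingertips stand 14 mm ahead of it and the grasp point (between the pads) lies 5 mm behind it; z points along the fingers, y is the line along which they close (so a half turn about z gives the same grasp; the last joint's range is limited). The gripper opens to 85 mm and grips with 20 to 120 N. Pads are 22 mm wide; open, the fingers measure 114 mm over their backs; the gripper's body (76 mm by 85 mm) begins 54 mm behind the grasp point. The pads swing forward as they close: fully open they stand 13 mm farther back than shut.
Start: joints at [-0.919, 0.385, 0.008, 0, -1.194, -0.259], TCP at [239.249, -577.373, 245.312] pointing down, gripper open.
Joint ranges: [-3.14, 3.14], [-1.21, 2.06], [-1.07, 1.41], [-3.16, 2.05], [-2.99, -0.16], [-3.1, 3.1]. Speed limits (rad/s): [2.79, 2.79, 3.14, 3.14, 3.14, 3.14].

INTERFACE

Orientations are given as a unit quaternion [x, y, z, w].
In Python, from bench import * gives the robot as it stands.
- The arm moves only by the tool carry_out, never from a script. Its argument "motion" is a list of rows, each a list of 7 numbers: the turn, a rotation vector about the tool's x, y, z in rad, then the shift along the tool's x, y, z in mm, then the opening, from -1 (shut) to 1 (fully open), so that 0 is half open. A call has 1 to 5 rows; each row is the pose to reach, as a shift and turn from the pose commanded when the call began, along the tool's axes at that moment; what a row does not reach only later rows make up. A row lasts 1/8 s, in which the tool goes at most 62.5 mm and 10.7 degrees, less where a joint would pass 70% of its speed; a pose out of reach is approached as far as the arm can. A call with a gripper value outside its range is refused whole. The fingers move at their own pace and stop on an object; the grip force is fixed at half the most. Time passes only in rows, so rows that repeat a pose let the fingers close. It gives the time, the measured TCP pose, the force, the opening and the grip force at its end, in the units of the state.
- read_state(): the state, without advancing time (a new reading comes with each control period).
- get_image(name): name is "scene" or "top"; returns a dict with "color" (400x640x3 uint8, blue, green, red), "mtx" (3x3 intrinsics, pixels), "position" and "orientation" of the camera in the world. Camera axes: x right, y down, z forward; pixel columns grow to the right and rows downward; lengths in mm; the calibration is good to about 2 mm. A picture is of the moment at which its call begins. There is no depth.
- job_done(): hands the job in; it is judged then, once.
The state is a dict: "clock": time; "joints": joint angles; "joint_vel": joint speeds; "joint_efforts": joint torques, N m; "position": TCP position; "ee_rot": TCP orientation; "contact_force": force on the tool from outside, world axes, zero at the start; "wrist_torque": the same for the moment, N m; "gripper_width": finger opening in mm; "grasp_force": force on a finger pad.
Only numpy, scipy, OpenCV 4.12 (cv2) and the standard library are available. Lean on these libraries where they do the work, as an engineer would, in place of code of your own. Each camera call takes 0.05 s, during which the arm holds its last target. There are 200 camera calls.

## Working session

There is one attempt and no reset: what is moved stays moved. The work goes in short steps, Python scripts to look and compute and a tool call to move; the robot and the scene stay as the last step left them, time stands still between calls to the robot, and variables do not carry over. Pictures are saved under pics/ and viewed, at most 10 in all, crops included, and the job is handed in when it is done.

Besides the shell and the picture viewer there is one more tool, called after "Emit:" as name([rows], argument=value, ...), one row to a line, values as JSON. carry_out: Moves the arm, as the interface text tells. Its arguments: {"type":"object","properties":{"motion":{"type":"array"}},"required":["motion"]}

```bash
ls; mkdir -p pics; python3 - <<'E'
from bench import *
import cv2
for n in("scene","top"):
    i=get_image(n); cv2.imwrite(f"pics/{n}0.png",i["color"]); print(n,i["mtx"],i["position"],i["orientation"])
print(read_state())
E
```

```text
pics
scene [[398.04318466   0.         312.02060857]
 [  0.         398.04318466 202.26024605]
 [  0.           0.           1.        ]] [1353.24615479  416.21359933  719.51223047] [ 0.48505601  0.73530734 -0.39926326 -0.25422949]
top [[385.23435603   0.         319.52371596]
 [  0.         385.23435603 201.90943269]
 [  0.           0.           1.        ]] [ 322.55786341   42.46388508 1173.21150772] [-0.6980735   0.71133843 -0.06027033  0.05530378]
{'clock': 0.1, 'joints': array([-9.19388620e-01,  3.85493002e-01,  6.79284013e-03, -4.23417820e-04,
       -1.19401990e+00, -2.58585855e-01]), 'joint_vel': array([-0.00025127, -0.00403422,  0.00349939,  0.00185511, -0.00122086,
        0.00186037]), 'joint_efforts': array([ 7.81316703e-04, -3.93321705e+01,  1.88930547e+01,  4.19788152e+00,
       -2.58915330e-03,  5.46803349e-06]), 'position': array([ 239.07113102, -576.94434612,  244.33649619]), 'ee_rot': array([-1.95073851e-01,  9.80788065e-01,  9.50486760e-04, -2.45937794e-04]), 'contact_force': array([0.51963038, 0.28536039, 0.48398851]), 'wrist_torque': array([-0.01074058,  0.07178579,  0.01000459]), 'grasp_force': 0.0, 'gripper_width': 85.27463832834216}
```

View pics/scene0.png

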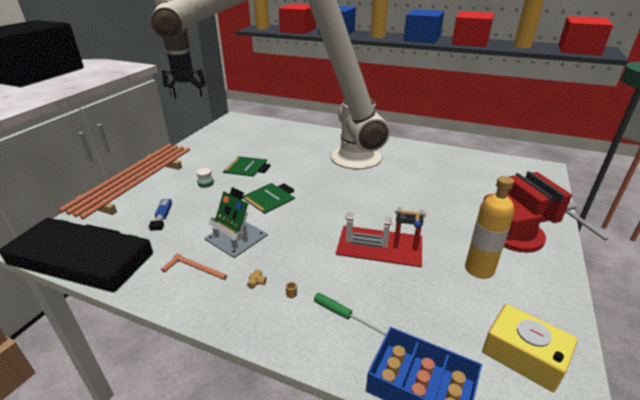

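View pics/top0.png

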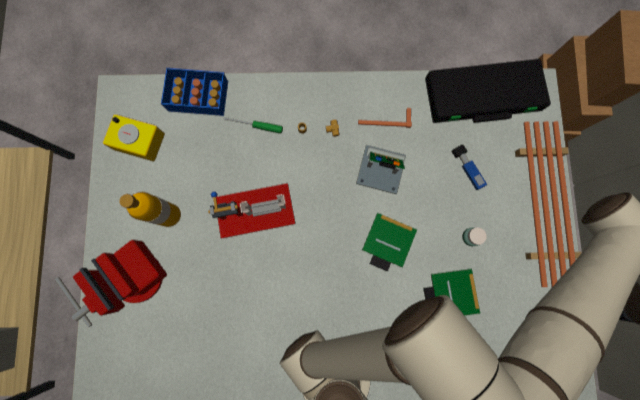

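```bash
python3 - <<'E'
import cv2,numpy as np
s=cv2.imread("pics/scene0.png");t=cv2.imread("pics/top0.png")
f=lambda a,x,y,w,h,k:cv2.resize(a[y:y+h,x:x+w],(w*k,h*k),interpolation=cv2.INTER_CUBIC)
a=np.vstack([np.hstack([f(s,195,180,80,75,4),f(s,325,195,110,75,4)]),np.hstack([f(t,345,135,80,70,4),f(t,200,175,110,70,4)])])
cv2.imwrite("pics/crop0.png",a);print(a.shape)
E
```

```text
(580, 760, 3)
```

View pics/crop0.png

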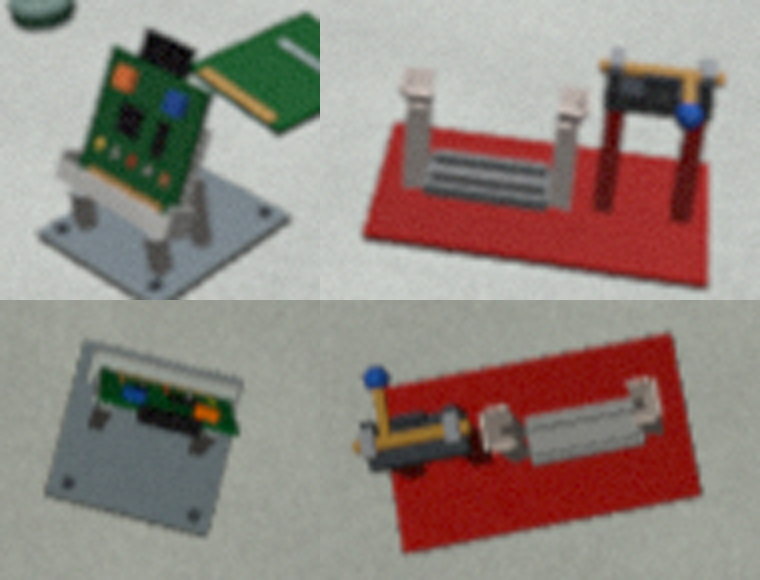

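```bash
cat > h.py <<'E'
import cv2,numpy as np
from bench import *
from scipy.spatial.transform import Rotation as R
def ray(im,uv):
    uv=np.atleast_2d(uv).astype(float)
    d=np.c_[uv,np.ones(len(uv))]@np.linalg.inv(np.array(im["mtx"])).T
    return np.array(im["position"]),R.from_quat(im["orientation"]).apply(d)
def plane(im,uv,z):
    p,d=ray(im,uv); return p+d*((z-p[2])/d[:,2])[:,None]
def tri(a,ua,b,ub):
    (p,d),(q,e)=ray(a,ua),ray(b,ub);d=d[0]/np.linalg.norm(d[0]);e=e[0]/np.linalg.norm(e[0])
    A=np.eye(3)-np.outer(d,d);B=np.eye(3)-np.outer(e,e)
    x=np.linalg.solve(A+B,A@p+B@q);return x,np.linalg.norm(A@(x-p))+np.linalg.norm(B@(x-q))
def proj(im,P):
    P=R.from_quat(im["orientation"]).inv().apply(np.atleast_2d(P)-im["position"]);P=P@np.array(im["mtx"]).T
    return P[:,:2]/P[:,2:]
E
python3 - <<'E'
from h import *
np.set_printoptions(precision=1,suppress=True)
s,t=get_image("scene"),get_image("top")
def blob(im,lo,hi,box):
    x,y,w,h=box;m=cv2.inRange(cv2.cvtColor(im["color"],cv2.COLOR_BGR2HSV),lo,hi);k=np.zeros_like(m);k[y:y+h,x:x+w]=m[y:y+h,x:x+w]
    return k
for n,im,box in(("s",s,(325,195,110,75)),("t",t,(200,175,110,70))):
    m=blob(im,(0,150,60),(8,255,255),box)|blob(im,(172,150,60),(180,255,255),box)
    c=max(cv2.findContours(m,0,1)[0],key=cv2.contourArea)[:,0]
    h=cv2.convexHull(c)[:,0]
    P=plane(im,h,10)[:,:2].astype(np.float32);r=cv2.minAreaRect(P);print("red",n,r,"\n",cv2.boxPoints(r))
    b=blob(im,(105,140,60),(125,255,255),box);mo=cv2.moments(b,True);u=[mo["m10"]/mo["m00"],mo["m01"]/mo["m00"]]
    if n=="s":us=u
    else:print("knob",us,u,tri(s,us,t,u))
print("rack corners top",plane(t,[[287.5,183.75],[295,223.25],[220.75,238]],10))
print("rack scene",plane(s,[[344.5,225.75],[336.25,254.5],[421.5,266.5],[422,236]],10))
print("stand top",plane(t,[[365.75,145.5],[397,193.75],[356.25,183.75]],10))
print("stand scene",plane(s,[[205,239.25],[233.75,255],[267.5,234.5]],10))
# guide tops: centre of top faces (z=96): scene crop / top crop
print("guides",plane(t,[[200+180/4,175+117/4],[200+323/4,175+95/4]],96),plane(s,[[325+98/4,195+75/4],[325+252/4,195+98/4]],96))
E
```

```text
red s ((473.8095703125, 231.66653442382812), (176.8784942626953, 221.2084503173828), 10.153972625732422) 
 [[367.3 324.9]
 [406.3 107.2]
 [580.4 138.4]
 [541.4 356.1]]
red t ((492.9309387207031, 231.75416564941406), (126.3255386352539, 226.5498809814453), 10.072426795959473) 
 [[410.9 332.2]
 [450.6 109.2]
 [574.9 131.3]
 [535.3 354.3]]
knob [416.8787878787879, 223.33333333333334] [213.26315789473685, 194.05263157894737] (array([522.5, 327.8, 125.7]), np.float64(2.85903959381464))
rack corners top [[573.1 130.   10. ]
 [450.3 108.   10. ]
 [409.9 331.7  10. ]]
rack scene [[453.4 117.7  10. ]
 [583.3 140.7  10. ]
 [542.2 360.2  10. ]
 [414.7 337.5  10. ]]
stand top [[ 691.3 -116.1   10. ]
 [ 535.6 -206.3   10. ]
 [ 569.2  -82.    10. ]]
stand scene [[ 665.9 -227.    10. ]
 [ 692.  -113.8   10. ]
 [ 578.1  -72.9   10. ]]
guides [[497.5 244.   96. ]
 [511.4 142.9  96. ]] [[506.2 148.2  96. ]
 [492.3 251.   96. ]]
```

```bash
cat >> h.py <<'E'
np.set_printoptions(precision=2,suppress=True)
def tool(z,y):
    z=np.array(z,float);z/=np.linalg.norm(z);y=np.array(y,float);y-=z*(y@z);y/=np.linalg.norm(y)
    return R.from_matrix(np.c_[np.cross(y,z),y,z])
def go(pos,Rt):
    st=read_state();R0=R.from_quat(st["ee_rot"])
    print("turn",(R0.inv()*Rt).as_rotvec(),"shift",R0.inv().apply(np.array(pos)-st["position"]),"w",st["gripper_width"],"t",st["clock"])
def vec(deg): return np.array([np.cos(np.radians(deg)),np.sin(np.radians(deg)),0])
Z=np.array([0,0,1.])
def standtool(yaw=-15.4):
    xs=vec(yaw);return tool(.5*xs-.866*Z,-(.866*xs+.5*Z))
E
python3 - <<'E'
from h import *
s,t=get_image("scene"),get_image("top")
print("bar",tri(s,[237,193],t,[387,164.25]))
T=standtool();zt=T.as_matrix()[:,2]
go(np.array([595,-150,142])-110*zt,T)
E
```

```text
bar (array([ 593.14, -151.92,  141.94]), np.float64(6.1428989429472285))
turn [ 0.49 -0.24 -0.89] shift [-448.84  292.3     7.87] w 85.4605206291565 t 0.3
```

Emit:
carry_out([
  [0.08,-0.04,-0.15,-50,32,0,0],
  [0.16,-0.08,-0.3,-100,64,0,0],
  [0.24,-0.12,-0.44,-149,97,1,0],
  [0.3,-0.15,-0.55,-199,130,2,0],
  [0.36,-0.18,-0.65,-249,162,4,0],
])

```text
clock: 0.92
position: [408.2, -330.8, 242.1]
ee_rot: [-0.493, 0.847, -0.157, 0.122]
contact_force: [0.7, 0.1, -0.4]
gripper_width: 43.0
grasp_force: 0.0
```

```bash
python3 - <<'E'
from h import *
T=standtool();zt=T.as_matrix()[:,2]
go(np.array([594,-151,142])-110*zt,T)
E
```

```text
turn [ 0.12 -0.06 -0.24] shift [-233.84  -13.73   24.13] w 43.04968569792769 t 0.925
```

Emit:
carry_out([
  [0.03,-0.02,-0.06,-50,-3,5,0],
  [0.06,-0.03,-0.12,-100,-6,10,0],
  [0.09,-0.05,-0.18,-160,-9,15,0],
  [0.12,-0.06,-0.24,-220,-12,22,0],
  [0.12,-0.06,-0.24,-234,-14,24,0],
])

```text
clock: 1.55
position: [541.3, -135.8, 235.9]
ee_rot: [-0.589, 0.767, -0.204, 0.155]
contact_force: [0.2, 0.0, -1.1]
gripper_width: 42.5
grasp_force: 0.0
```

```bash
python3 - <<'E'
from h import *
T=standtool();zt=T.as_matrix()[:,2]
go(np.array([594,-151,142])-110*zt,T)
st=read_state();p=st["position"];Rt=R.from_quat(st["ee_rot"]);print(p)
s,t=get_image("scene"),get_image("top")
f=lambda a,c,k=6,w=33,h=40:cv2.resize(a[c[1]-h:c[1]+h,c[0]-w:c[0]+w],None,fx=k,fy=k,interpolation=cv2.INTER_CUBIC)
out=[]
for im,c in((s,(237,185)),(t,(387,172))):
    im["color"]=im["color"].copy();a=f(im["color"],c)
    # TCP+14 tip points of both fingers (inner face) and bar prediction
    w=st["gripper_width"]/2
    for P,col in((p+Rt.apply([0,w,14]),(0,0,255)),(p+Rt.apply([0,-w,14]),(255,0,255)),(np.array([594,-151,142.]),(0,255,255))):
        u=proj(im,P)[0];q=((u-c+[33,40]+.5)*6).astype(int);cv2.circle(a,q.tolist(),3,col,-1);print(u)
    out.append(a)
cv2.imwrite("pics/a1.png",np.hstack(out))
E
```

```text
turn [0.01 0.   0.01] shift [ 0.68 -0.52 -1.25] w 42.517207171792876 t 1.55
[ 541.31 -135.78  235.92]
[251.23 160.91]
[240.41 159.01]
[235.99 192.98]
[384.62 181.7 ]
[389.19 165.94]
[385.67 164.51]
```

View pics/a1.png

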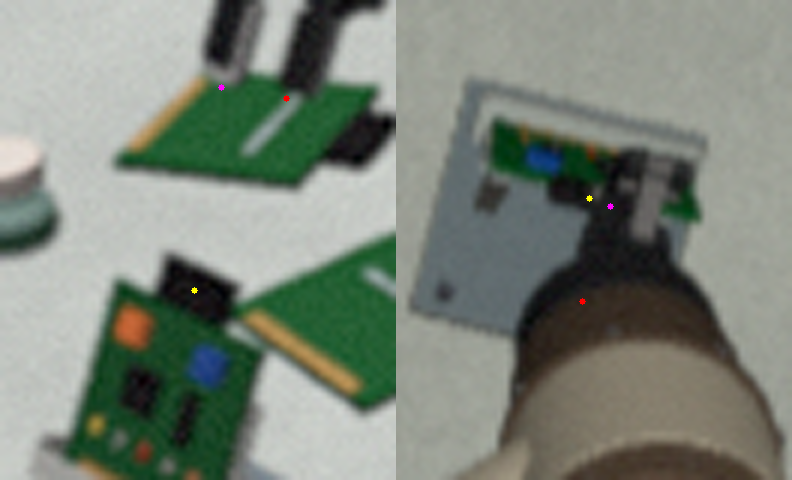

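Emit:
carry_out([
  [0.01,0,0.01,0,-1,20,0],
  [0.01,0,0.01,0,-1,45,0],
  [0.01,0,0.01,1,-1,70,0],
  [0.01,0,0.01,1,-1,85,0],
  [0.01,0,0.01,1,-1,85,0],
])

```text
clock: 2.28
position: [585.7, -154.3, 179.4]
ee_rot: [-0.584, 0.773, -0.195, 0.153]
contact_force: [0.4, -0.4, -0.1]
gripper_width: 43.1
grasp_force: 0.0
```

```bash
cat >> h.py <<'E'
def shot(name,cs,pts=[],k=6,w=33,h=40):
    out=[]
    for n,c in cs:
        im=get_image(n);a=cv2.resize(im["color"][c[1]-h:c[1]+h,c[0]-w:c[0]+w],None,fx=k,fy=k,interpolation=cv2.INTER_CUBIC)
        for P,col in pts:
            u=proj(im,P)[0];cv2.circle(a,((u-c+[w,h]+.5)*k).astype(int).tolist(),2,col,-1);print(n,u)
        out.append(a)
    cv2.imwrite(f"pics/{name}.png",np.hstack(out))
E
python3 - <<'E'
from h import *
T=standtool();zt=T.as_matrix()[:,2]
go(np.array([594,-151,142])+5*zt,T)
st=read_state();p=st["position"];Rt=R.from_quat(st["ee_rot"]);w=st["gripper_width"]/2
shot("a2",(("scene",(237,185)),("top",(387,172))),((p+Rt.apply([0,w,14]),(0,0,255)),(p+Rt.apply([0,-w,14]),(255,0,255)),(np.array([594,-151,142.]),(0,255,255))))
E
```

```text
turn [ 0.02  0.   -0.01] shift [-5.06 11.6  41.21] w 43.07871395014087 t 2.275
scene [239.38 184.9 ]
scene [227.8  183.99]
scene [235.99 192.98]
top [386.88 170.24]
top [391.51 155.08]
top [385.67 164.51]
```

View pics/a2.png

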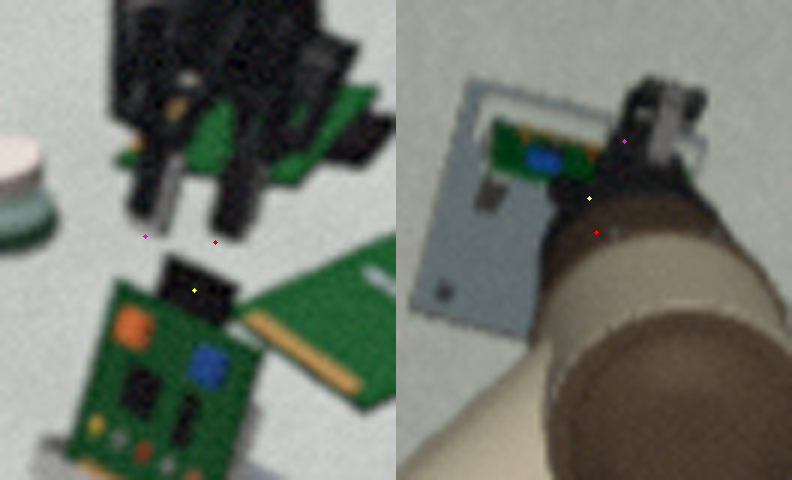

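Emit:
carry_out([
  [0.02,0,-0.01,-5,12,0,0],
  [0.02,0,-0.01,-5,12,12,0],
  [0.02,0,-0.01,-5,12,28,0],
  [0.02,0,-0.01,-5,12,40,0],
  [0.02,0,-0.01,-5,12,40,0],
])

```text
clock: 3.0
position: [601.6, -155.4, 160.0]
ee_rot: [-0.591, 0.771, -0.184, 0.15]
contact_force: [-0.0, -0.0, 0.5]
gripper_width: 42.5
grasp_force: 0.0
```

```bash
python3 - <<'E'
from h import *
T=standtool();zt=T.as_matrix()[:,2]
go(np.array([594,-151,142])+5*zt,T)
st=read_state();p=st["position"];Rt=R.from_quat(st["ee_rot"]);w=st["gripper_width"]/2
shot("a3",(("scene",(237,195)),),((p+Rt.apply([0,w,14]),(0,0,255)),(p+Rt.apply([0,-w,14]),(255,0,255)),(np.array([594,-151,142.]),(0,255,255))),k=10)
E
```

```text
turn [0.04 0.02 0.  ] shift [-1.94 15.64 17.06] w 42.45140365069059 t 3.0
scene [236.74 193.46]
scene [225.28 193.21]
scene [235.99 192.98]
```

View pics/a3.png

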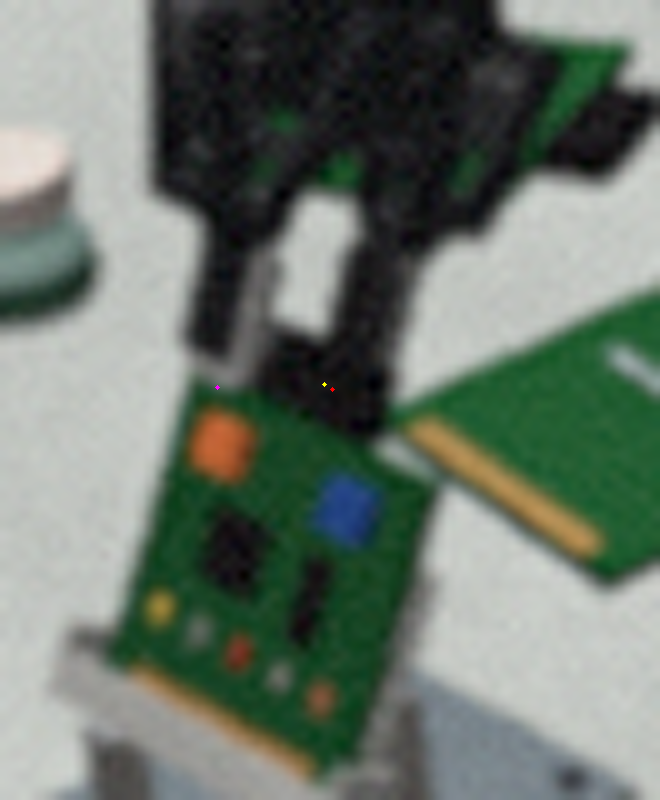

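```bash
python3 - <<'E'
from h import *
st=read_state();print(st["joints"],st["joint_vel"],st["contact_force"],st["joint_efforts"])
T=standtool();zt=T.as_matrix()[:,2]
go(np.array([594,-151,142])+5*zt,T)
E
```

```text
[-0.01  0.28 -0.7   0.7  -0.16 -0.92] [-0.   -0.01 -0.01  0.01 -0.   -0.  ] [-0.84 -0.18  0.02] [ -0.02 -28.94  14.76   1.99   0.58   0.02]
turn [0.04 0.02 0.  ] shift [-1.96 15.62 17.45] w 42.50277186983589 t 3.05
```

```bash
cat >> h.py <<'E'
def cardtool(xc,zc,phi=0.35):
    xc,zc=np.array(xc),np.array(zc);yc=np.cross(zc,xc)
    return tool(-np.cos(phi)*zc+np.sin(phi)*yc,-xc)
def stcard(yaw=-15.4):
    xs=vec(yaw);return .866*xs+.5*Z,-.5*xs+.866*Z
E
python3 - <<'E'
from h import *
T=cardtool(*stcard());zt=T.as_matrix()[:,2];print(T.as_matrix())
go(np.array([594,-151,142])-85*zt,T)
E
```

```text
[[-0.08 -0.83  0.54]
 [-0.95  0.23  0.21]
 [-0.3  -0.5  -0.81]]
turn [ 0.04 -0.33 -0.01] shift [ 25.71  19.39 -67.8 ] w 42.50277186983589 t 3.05
```

Emit:
carry_out([
  [0,0,0,0,0,-20,0],
  [0,0,0,0,0,-45,0],
  [0,0,0,0,0,-70,0],
  [0,0,0,0,0,-80,0],
  [0,0,0,0,0,-80,0],
])

```text
clock: 3.68
position: [565.3, -146.9, 232.3]
ee_rot: [-0.591, 0.771, -0.185, 0.151]
contact_force: [-0.2, 0.4, -0.5]
gripper_width: 42.9
grasp_force: 0.0
```

```bash
python3 - <<'E'
from h import *
T=cardtool(*stcard());zt=T.as_matrix()[:,2]
print(read_state()["joints"])
go(np.array([594,-151,142])-85*zt,T)
E
```

```text
[ 0.08  0.13 -0.59  0.36 -0.41 -0.64]
turn [ 0.04 -0.33 -0.01] shift [25.64 19.75 13.06] w 42.91210905859547 t 3.675
```

Emit:
carry_out([
  [0.01,-0.08,0,7,5,3,0],
  [0.02,-0.16,0,14,10,6,0],
  [0.03,-0.25,0,20,15,10,0],
  [0.04,-0.33,-0.01,26,20,13,0],
  [0.04,-0.33,-0.01,26,20,13,0],
])

```text
clock: 4.3
position: [547.1, -171.5, 208.7]
ee_rot: [-0.612, 0.731, -0.1, 0.285]
contact_force: [0.3, -0.3, 0.2]
gripper_width: 42.6
grasp_force: 0.0
```

```bash
python3 - <<'E'
from h import *
T=cardtool(*stcard());zt=T.as_matrix()[:,2]
print(read_state()["joints"])
go(np.array([594,-151,142])+5*zt,T)
E
```

```text
[-0.23  0.19 -0.31 -0.57 -0.63  0.44]
turn [ 0.   -0.01 -0.  ] shift [-4.19 -1.51 88.99] w 42.5755578073046 t 4.3
```

Emit:
carry_out([
  [0,0,0,-2,-1,25,0],
  [0,0,0,-3,-1,50,0],
  [0,0,0,-3,-1,75,0],
  [0,0,0,-3,-1,88,0],
  [0,0,0,-3,-1,88,0],
])

```text
clock: 4.92
position: [595.7, -147.7, 138.5]
ee_rot: [-0.614, 0.729, -0.1, 0.285]
contact_force: [0.6, 0.0, -0.0]
gripper_width: 42.7
grasp_force: 0.0
```

```bash
python3 - <<'E'
from h import *
T=cardtool(*stcard());zt=T.as_matrix()[:,2]
print(read_state()["joints"])
go(np.array([594,-151,142])+5*zt,T)
shot("a4",(("scene",(237,195)),),[(np.array([594,-151,142.]),(0,255,255))],k=9)
E
```

```text
[-0.17  0.33 -0.28 -0.66 -0.5   0.51]
turn [ 0.01 -0.    0.  ] shift [ 2.26 -1.02  0.56] w 42.67543586194039 t 4.925
scene [235.99 192.98]
```

View pics/a4.png

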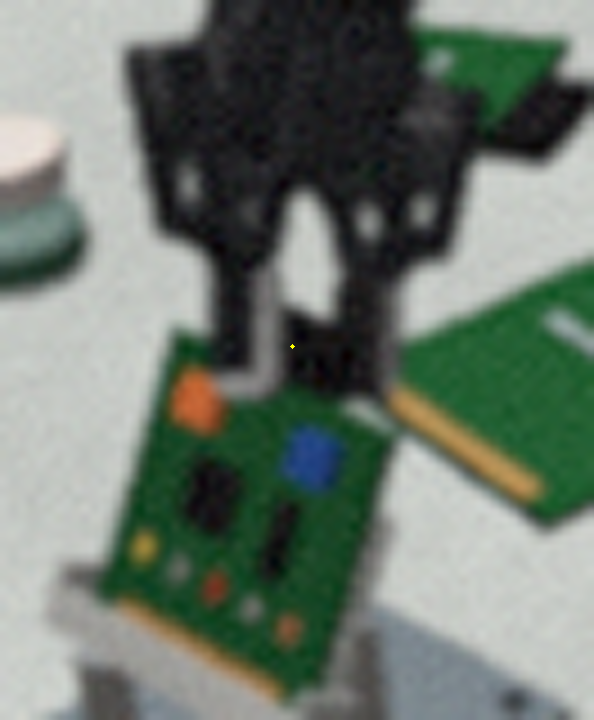

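Emit:
carry_out([
  [0,0,0,2,-1,0,-0.3],
  [0,0,0,2,-1,0,-0.5],
  [0,0,0,2,-1,0,-0.58],
  [0,0,0,2,-1,0,-0.64],
  [0,0,0,2,-1,0,-0.64],
])

```text
clock: 5.6
position: [596.8, -150.4, 139.9]
ee_rot: [-0.614, 0.729, -0.101, 0.286]
contact_force: [-0.5, -0.3, 0.5]
gripper_width: 15.3
grasp_force: 0.0
```

Emit:
carry_out([
  [0,0,0,0,0,0,-0.72],
  [0,0,0,0,0,0,-0.76],
  [0,0,0,0,0,0,-0.85],
  [0,0,0,0,0,0,-1],
  [0,0,0,0,0,0,-1],
])

```text
clock: 6.22
position: [596.7, -150.4, 139.9]
ee_rot: [-0.614, 0.729, -0.101, 0.286]
contact_force: [-1.7, 0.5, 1.8]
gripper_width: 8.9
grasp_force: 59.5
```

Emit:
carry_out([
  [0,0,0,-3.4,0,-9.4,-1],
  [0,0,0,-8.6,0,-23.5,-1],
  [0,0,0,-17,0,-47,-1],
  [0,0,0,-27,0,-75,-1],
  [0,0,0,-34,0,-94,-1],
])

```text
clock: 6.85
position: [547.6, -136.8, 228.3]
ee_rot: [-0.614, 0.729, -0.101, 0.286]
contact_force: [-0.1, -0.3, -1.8]
gripper_width: 9.4
grasp_force: 59.0
```

```bash
python3 - <<'E'
from h import *
st=read_state();print(st["joints"])
xr=vec(10);T=cardtool(xr,Z)
go([501.5,197,300],T)
E
```

```text
[-0.14  0.14 -0.34 -0.51 -0.6   0.31]
turn [-0.63 -0.12 -0.23] shift [-335.2    78.01  -15.14] w 9.350857403414917 t 6.85
```

Emit:
carry_out([
  [-0.1,-0.02,-0.04,-25,5,-30,-1],
  [-0.22,-0.04,-0.08,-75,18,-45,-1],
  [-0.36,-0.07,-0.13,-130,30,-50,-1],
  [-0.5,-0.1,-0.18,-185,43,-45,-1],
  [-0.63,-0.12,-0.23,-240,56,-35,-1],
])

```text
clock: 7.48
position: [501.9, 98.1, 299.6]
ee_rot: [0.756, -0.631, -0.134, -0.111]
contact_force: [0.4, 0.3, -1.5]
gripper_width: 9.1
grasp_force: 59.0
```

```bash
python3 - <<'E'
from h import *
st=read_state();print(st["joints"])
go([501.5,197,300],cardtool(vec(10),Z))
E
```

```text
[ 0.3   0.18 -0.05 -0.36 -1.32 -0.03]
turn [0. 0. 0.] shift [-91.62 -17.32  33.02] w 9.079041542579178 t 7.475
```

```bash
python3 - <<'E'
from h import *
go([501.5,197,228],cardtool(vec(10),Z))
E
```

```text
turn [0. 0. 0.] shift [-66.93 -17.45 100.66] w 9.079041542579178 t 7.475
```

Emit:
carry_out([
  [0,0,0,-30,-6,11,-1],
  [0,0,0,-65,-12,23,-1],
  [0,0,0,-90,-17,33,-1],
  [0,0,0,-90,-17,33,-1],
  [0,0,0,-90,-17,33,-1],
])

```text
clock: 8.1
position: [502.1, 193.7, 297.8]
ee_rot: [0.755, -0.632, -0.134, -0.111]
contact_force: [-0.0, -0.1, -1.1]
gripper_width: 8.9
grasp_force: 59.1
```

```bash
python3 - <<'E'
from h import *
st=read_state();print(st["position"],st["joints"])
go([501.5,197,228],cardtool(vec(10),Z))
T=R.from_quat(st["ee_rot"])
shot("b1",(("scene",(380,215)),("top",(255,205))),k=6,w=62,h=50)
E
python3 -c "
import cv2;a=cv2.imread('pics/b1.png');h=a.shape[1]//2
import numpy as np
b=np.hstack([cv2.resize(a[:,:h],(400,323)),cv2.resize(a[:,h:],(400,323))]);cv2.imwrite('pics/b1s.png',b)"
```

```text
[502.13 193.69 297.8 ] [ 0.47  0.19 -0.04 -0.35 -1.25 -0.2 ]
turn [ 0. -0.  0.] shift [20.76 -0.05 66.72] w 8.861313520238546 t 8.1
```

View pics/b1s.png

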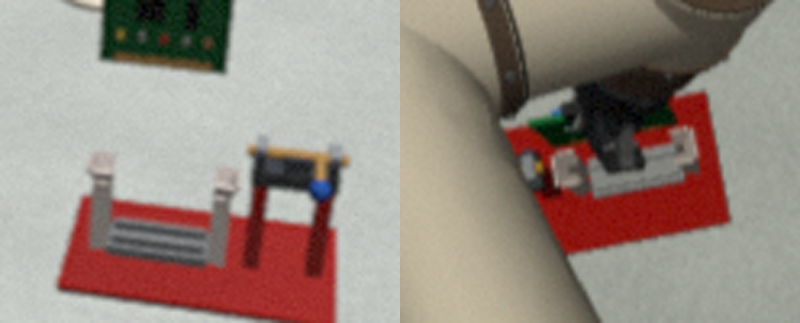

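Emit:
carry_out([
  [0,0,0,8,0,20,-1],
  [0,0,0,16,0,45,-1],
  [0,0,0,22,0,70,-1],
  [0,0,0,23,0,75,-1],
  [0,0,0,23,0,75,-1],
])

```text
clock: 8.82
position: [502.3, 197.8, 219.6]
ee_rot: [0.755, -0.632, -0.134, -0.112]
contact_force: [-0.5, -0.6, -0.6]
gripper_width: 8.7
grasp_force: 59.0
```

```bash
cat >> h.py <<'E'
O0=np.array([501.5,197,0.]);RX=vec(10);RY=vec(100)
def xplane(im,uv,x=0):   # pixel -> (y,z) on rack plane x
    p,d=ray(im,uv);k=(x-(p-O0)@RX)/(d@RX);q=p+d*k[:,None]-O0
    return np.c_[q@RY,q[:,2]]
def cross(f,lev):
    i=[j for j in range(len(f)-1) if (f[j]-lev)*(f[j+1]-lev)<0]
    return np.array([j+(lev-f[j])/(f[j+1]-f[j]) for j in i])
E
python3 - <<'E'
from h import *
st=read_state();print(st["position"],st["contact_force"]);go([501.5,197,213],cardtool(RX,Z))
im=get_image("scene");c=im["color"].astype(float)
red=c[:,:,2]-c[:,:,:2].max(2)
for rows,a,b in((range(226,232,2),335,365),(range(230,238,2),450-85,395)):
    for r in rows:
        f=red[r,a:b];x=cross(f,.5*(f.max()+0))+a;print(r,x,xplane(im,np.c_[x,np.full(len(x),r)])[:,0] if len(x) else "")
g=c[:,:,1]-np.maximum(c[:,:,2],c[:,:,0])
m=np.zeros((400,640),np.uint8);m[150:230,320:440]=(g[150:230,320:440]>20)*255
cn=max(cv2.findContours(m,0,1)[0],key=cv2.contourArea);print(cv2.boundingRect(cn))
for r in range(190,212,3):
    f=g[r,335:425];x=cross(f,20)+335
    if len(x): x=x[[0,-1]];print(r,x,xplane(im,np.c_[x,[r,r]]).round(1).tolist())
E
```

```text
[502.3  197.84 219.63] [-0.48 -0.59 -0.63]
turn [0. 0. 0.] shift [2.92 0.93 5.99] w 8.72170674585955 t 8.825
226 [342.94 346.04] [-65.06 -56.42]
228 [342.52 345.72 352.27] [-66.04 -57.09 -38.9 ]
230 [342.01 345.66 352.09] [-67.26 -57.   -39.09]
230 [380.5] [38.06]
232 [382.92 388.85] [45.05 60.75]
234 [382.82 388.45] [45.35 60.31]
236 [388.29] [60.52]
(351, 181, 38, 31)
190 [351.36 385.2 ] [[-46.5, 174.4], [39.6, 185.8]]
193 [351.62 384.5 ] [[-45.4, 165.3], [38.6, 176.6]]
196 [350.73 386.5 ] [[-47.4, 155.8], [44.4, 168.4]]
199 [350.91 386.37] [[-46.5, 146.5], [44.8, 159.3]]
202 [350.92 386.2 ] [[-46.1, 137.1], [45.2, 150.1]]
205 [351.14 385.5 ] [[-45.1, 127.7], [44.3, 140.6]]
208 [372.4  385.25] [[11.3, 126.3], [44.4, 131.2]]
211 [383.5  385.22] [[40.8, 121.1], [45.2, 121.8]]
```

```bash
cat >> h.py <<'E'
def avg(n,k=6):
    ims=[get_image(n) for _ in range(k)];im=dict(ims[0]);im["color"]=np.mean([i["color"].astype(float) for i in ims],0);return im
def edge(f,a,b):  # centroid of |gradient| in [a,b], sign of strongest
    x=np.arange(a,b);g=np.diff(f[a:b+1]);s=np.sign(g[np.argmax(abs(g))]);g=np.clip(g*s,0,None);i=np.argmax(g);l,h=max(0,i-2),i+3
    return (x[l:h]+.5)@g[l:h]/g[l:h].sum()
E
python3 - <<'E'
from h import *
im=avg("scene");c=im["color"];np.save("avg.npy",c)
L=[];Rr=[]
for r in range(186,206,2):
    L.append((edge(c[r,:,2],344,358),r))
for r in range(186,211,2):
    Rr.append((edge(c[r,:,2],378,396),r))
print("cardL",xplane(im,L).round(1).tolist());print("cardR",xplane(im,Rr).round(1).tolist())
for nm,a,b,rows,ch in(("LO",342,349,range(227,240,2),1),("LI",349,356,range(226,234,2),1),("RI",379,386,range(231,238,2),1),("RO",386,392,range(231,243,2),1)):
    e=[(edge(c[r,:,ch],a,b),r) for r in rows];print(nm,np.array(e)[:,0],xplane(im,e)[:,0])
# card bottom edge: columns
B=[(x,edge(c[:,x,1],204,222)) for x in range(354,386,4)];print("bot",np.array(B),xplane(im,B).round(1).tolist())
E
```

```text
cardL [[-49.3, 186.1], [-49.6, 180.1], [-49.6, 174.0], [-49.5, 167.9], [-49.8, 161.6], [-49.9, 155.4], [-49.9, 149.2], [-49.8, 142.9], [-49.6, 136.6], [-49.5, 130.2]]
cardR [[48.8, 198.8], [48.6, 192.9], [48.4, 186.9], [48.3, 180.9], [48.6, 175.0], [48.8, 169.0], [48.5, 162.8], [48.3, 156.7], [48.3, 150.5], [48.7, 144.4], [48.5, 138.1], [48.2, 131.8], [48.4, 125.4]]
LO [342.91 342.74 342.5  345.31 345.23 345.07 344.98] [-65.04 -65.31 -65.78 -57.63 -57.64 -57.86 -57.87]
LI [353.31 352.21 352.1  351.55] [-36.33 -39.07 -39.06 -40.31]
RI [382.18 382.72 383.07 381.78] [42.8  44.8  46.32 43.43]
RO [390.1  388.73 388.44 388.33 388.21 387.86] [63.73 60.74 60.6  60.93 61.24 60.93]
bot [[354.   208.96]
 [358.   209.51]
 [362.   210.05]
 [366.   210.47]
 [370.   211.  ]
 [374.   211.56]
 [378.   212.03]
 [382.   212.57]] [[-37.0, 116.1], [-26.2, 115.9], [-15.5, 115.8], [-4.9, 116.0], [5.7, 115.9], [16.3, 115.7], [26.8, 115.7], [37.3, 115.6]]
```

Emit:
carry_out([
  [0,0,0,-2.5,0,1,-1],
  [0,0,0,0,0,8,-1],
  [0,0,0,3,0,16,-1],
  [0,0,0,6,0,24,-1],
  [0,0,0,6,0,24,-1],
])

```text
clock: 9.8
position: [500.8, 200.6, 193.2]
ee_rot: [0.755, -0.632, -0.135, -0.11]
contact_force: [0.0, -0.0, -1.0]
gripper_width: 9.5
grasp_force: 59.1
```

```bash
cat > m.py <<'E'
from h import *
st=read_state();d=st["position"]-O0;print("rack pos",d@RX,d@RY,d[2],"F",st["contact_force"],"M",st["wrist_torque"],"grip",st["gripper_width"],"t",st["clock"])
im=avg("scene",3);c=im["color"];z=d[2]-101.3
def at(y,zz):return proj(im,O0+RY*y+Z*zz+RX*3)[0]
L=[];Rr=[]
for zz in np.arange(max(z,100)+8,z+85,8):
    for s,o in((-1,L),(1,Rr)):
        u=at(50*s,zz);o.append((edge(c[int(round(u[1])),:,2],int(u[0])-7,int(u[0])+8),int(round(u[1]))))
l,r=np.median(xplane(im,L)[:,0]),np.median(xplane(im,Rr)[:,0]);print("card edges",l,r,(l+r)/2)
E
python3 m.py
```

```text
rack pos -0.05164473182425957 3.6812799032005534 193.19760692542073 F [ 0.01 -0.04 -0.97] M [-0.79 -0.21 -0.01] grip 9.457116493972451 t 9.8
card edges -46.846566066731356 51.22836218121627 2.190898057242457
```

Emit:
carry_out([
  [0,0,0,1.7,0,4.7,-1],
  [0,0,0,3.4,0,9.4,-1],
  [0,0,0,5.1,0,14,-1],
  [0,0,0,6.9,0,18.8,-1],
  [0,0,0,6.9,0,18.8,-1],
])

```text
clock: 10.58
position: [501.1, 200.7, 173.8]
ee_rot: [0.755, -0.632, -0.134, -0.111]
contact_force: [-1.0, -0.2, -2.0]
gripper_width: 9.4
grasp_force: 59.1
```

```bash
python3 m.py
```

```text
rack pos 0.2542855063643425 3.758809008254464 173.83039910097526 F [-0.98 -0.18 -1.98] M [-0.8  -0.11  0.01] grip 9.354262816838846 t 10.575
card edges -46.8179580562761 51.28882751980498 2.2354347317644425
```

Emit:
carry_out([
  [0,0,0,2.6,0,7,-1],
  [0,0,0,5.2,0,14.1,-1],
  [0,0,0,7.8,0,21.2,-1],
  [0,0,0,10.3,0,28.2,-1],
  [0,0,0,10.3,0,28.2,-1],
])

```text
clock: 11.35
position: [501.2, 200.7, 143.5]
ee_rot: [0.755, -0.632, -0.134, -0.111]
contact_force: [-1.5, 0.2, -1.2]
gripper_width: 8.9
grasp_force: 59.0
```

```bash
python3 m.py
```

```text
rack pos 0.33081699191363406 3.735131023778885 143.54992102131655 F [-1.46  0.22 -1.19] M [-0.88  0.2   0.11] grip 8.931567113339936 t 11.35
card edges -46.503652716904064 51.2396912141747 2.368019248635317
```

Emit:
carry_out([
  [0,0,0,2,0,5.6,-1],
  [0,0,0,4.1,0,11.3,-1],
  [0,0,0,6.2,0,17,-1],
  [0,0,0,6.9,0,18.8,-1],
  [0,0,0,6.9,0,18.8,-1],
])

```text
clock: 12.12
position: [501.1, 200.8, 124.0]
ee_rot: [0.755, -0.632, -0.134, -0.111]
contact_force: [-0.7, -0.4, -2.9]
gripper_width: 8.9
grasp_force: 59.1
```

Emit:
carry_out([
  [0,0,0,0.4,0,1,-1],
  [0,0,0,0.7,0,2,-1],
  [0,0,0,1,0,2.8,-1],
  [0,0,0,1,0,2.8,-1],
])

```text
clock: 12.62
position: [501.3, 200.8, 123.4]
ee_rot: [0.756, -0.631, -0.134, -0.112]
contact_force: [-4.5, -2.0, 8.8]
gripper_width: 9.2
grasp_force: 60.7
```

```bash
python3 m.py
```

```text
rack pos 0.41612911258742685 3.7437312250086467 123.39627610090807 F [-4.47 -1.98  8.81] M [-0.53  1.43  0.62] grip 9.164986824193681 t 12.625Traceback (most recent call last):
  File "m.py", line 9, in <module>
    l,r=np.median(xplane(im,L)[:,0]),np.median(xplane(im,Rr)[:,0]);print("card edges",l,r,(l+r)/2)
                  ~~~~~~^^^^^^
  File "h.py", line 43, in xplane
    p,d=ray(im,uv);k=(x-(p-O0)@RX)/(d@RX);q=p+d*k[:,None]-O0
        ~~~^^^^^^^
  File "h.py", line 6, in ray
    d=np.c_[uv,np.ones(len(uv))]@np.linalg.inv(np.array(im["mtx"])).T
      ~~~~~~~~~~~~~~~~~~~~~~~~~~^~~~~~~~~~~~~~~~~~~~~~~~~~~~~~~~~~~~~
ValueError: matmul: Input operand 1 has a mismatch in its core dimension 0, with gufunc signature (n?,k),(k,m?)->(n?,m?) (size 3 is different from 1)
```

Emit:
carry_out([
  [0,0,0,0.3,0,0.7,-1],
  [0,0,0,0.5,0,1.4,-1],
  [0,0,0,0.5,0,1.4,-1],
])

```text
clock: 13.15
position: [501.3, 200.8, 123.3]
ee_rot: [0.756, -0.631, -0.134, -0.112]
contact_force: [-7.6, -2.4, 15.9]
gripper_width: 8.9
grasp_force: 61.8
```

```bash
python3 - <<'E'
from h import *
im=avg("scene",4);c=im["color"]
# shoulder top edge (z=115) profile in columns near y=+-35 ; print projected expectations
for y in(-40,-35,-30,30,35,40):
    u=proj(im,O0+RY*(y+2.2)+RX*3.5+Z*115)[0];x=int(round(u[0]));r=int(u[1])
    print(y,u,c[r-5:r+6,x,2].round(),edge(c[:,x,2],r-5,r+6))
E
```

```text
-40 [353.47 209.98] [192. 194. 194. 190. 168.  92.  28.  10.  12.  12.  10.] 208.87584803256445
-35 [355.34 210.22] [198. 195. 192. 177. 126.  55.   8.  30.  86. 118.  87.] 209.31420765027323
-30 [357.21 210.45] [195. 195. 192. 183. 143.  63.  10.  58. 144. 197. 152.] 212.52266666666668
30 [379.9  213.25] [196. 196. 194. 180. 127.  55.   8.  18.  30.  35.  26.] 212.30619111709288
35 [381.81 213.49] [194. 196. 193. 187. 157.  76.  10.  10.   9.  20.  15.] 212.64013605442176
40 [383.73 213.72] [192. 194. 196. 196. 170.  91.  24.   9.  15.  12.  12.] 212.87801608579088
```

Emit:
carry_out([
  [0,0,0,0,1,0,-1],
  [0,0,0,0,2,0,-1],
  [0,0,0,0,2,0,-1],
])

```text
clock: 13.72
position: [501.1, 200.7, 123.4]
ee_rot: [0.756, -0.631, -0.133, -0.114]
contact_force: [-2.5, -2.8, 12.6]
gripper_width: 9.1
grasp_force: 61.3
```

Emit:
carry_out([
  [0,0,0,0,-2,0,-1],
  [0,0,0,0,-3,0,-1],
  [0,0,0,0,-3,0,-1],
])

```text
clock: 14.1
position: [501.4, 200.8, 123.4]
ee_rot: [0.756, -0.631, -0.135, -0.111]
contact_force: [-8.6, -4.7, 18.2]
gripper_width: 9.0
grasp_force: 62.0
```

Emit:
carry_out([
  [0,0,0,-0.5,2.5,-1.5,-1],
  [0,0,0,-0.5,2.5,-1.5,-0.6],
  [0,0,0,-0.5,2.5,-1.5,-0.4],
  [0,0,0,-0.5,2.5,-1.5,-0.1],
  [0,0,0,-0.5,2.5,-1.5,0],
])

```text
clock: 14.72
position: [499.9, 200.6, 121.3]
ee_rot: [0.755, -0.632, -0.134, -0.111]
contact_force: [0.6, -0.3, 0.1]
gripper_width: 42.6
grasp_force: 0.0
```

```bash
python3 - <<'E'
from h import *
print(read_state()["joints"])
im=avg("scene",4);c=im["color"]
for y in(-40,-35,30,35,40):
    u=proj(im,O0+RY*(y+2.2)+RX*3.5+Z*115)[0];x=int(round(u[0]));r=int(u[1])
    print(y,u,edge(c[:,x,2],r-5,r+4))
go([501,200.5,260],cardtool(RX,Z))
E
```

```text
[ 0.48  0.37 -0.25 -0.44 -0.89 -0.04]
-40 [353.47 209.98] 208.86437246963564
-35 [355.34 210.22] 209.09379217273954
30 [379.9  213.25] 212.08356940509915
35 [381.81 213.49] 212.40586630286495
40 [383.73 213.72] 212.61401098901098
turn [0. 0. 0.] shift [ -47.32   -0.98 -130.27] w 42.68645353225937 t 14.925
```

Emit:
carry_out([
  [0,0,0,-7,0,-19,0],
  [0,0,0,-21,0,-56,0],
  [0,0,0,-38,0,-103,0],
  [0,0,0,-47,0,-130,0],
  [0,0,0,-47,0,-130,0],
])

```text
clock: 15.55
position: [501.1, 200.5, 262.8]
ee_rot: [0.755, -0.631, -0.133, -0.114]
contact_force: [0.4, -0.2, -0.2]
gripper_width: 42.8
grasp_force: 0.0
```

```bash
python3 - <<'E'
from h import *
st=read_state();print(st["position"])
im=avg("scene",6);c=im["color"]
hv=cv2.cvtColor(c.round().astype(np.uint8),cv2.COLOR_BGR2HSV)
S=[]
for x in list(range(352,357))+list(range(380,386)):
    r=int(213.72+(x-383.73)*.124);S.append((x,edge(c[:,x,2],r-5,r+4)))
print("shoulder",xplane(im,S).round(1).tolist())
for x in range(394,402): print(x,c[204:220,x,0].round().astype(int),c[204:220,x,2].round().astype(int))
print("row211",c[211,390:410].round().astype(int).tolist())
E
```

```text
[501.1  200.49 262.75]
shoulder [[-42.3, 115.8], [-39.7, 116.0], [-37.0, 116.2], [-34.3, 115.8], [-31.1, 105.4], [32.0, 116.1], [34.7, 116.0], [37.3, 115.9], [39.9, 115.9], [42.5, 115.6], [45.1, 115.9]]
394 [197 197 200 197 195 186 170 160 163 180 197 199 197 197 195 196] [198 197 199 197 197 196 190 181 173 182 196 199 198 198 197 197]
395 [197 195 197 200 194 172 126 100 104 144 176 179 174 165 158 156] [197 196 198 199 198 196 181 158 136 152 177 179 174 166 158 155]
396 [196 195 196 197 193 167 113  70  66  95 126 130 120 104  87  83] [196 196 196 198 196 193 175 142 108 107 126 130 120 103  87  83]
397 [196 196 193 188 184 169 132  89  64  65  69  68  63  56  40  35] [196 196 193 186 181 177 160 124  84  69  69  68  60  53  40  35]
398 [198 196 188 171 167 165 146 105  76  58  43  37  40  45  40  36] [197 197 187 166 160 158 144 106  73  52  39  34  37  42  38  33]
399 [197 196 189 169 163 164 151 114  80  61  46  40  47  48  42  38] [198 196 186 163 154 156 144 111  76  55  42  38  42  44  42  35]
400 [196 197 189 176 169 163 148 118  78  60  60  63  68  62  52  42] [196 198 187 170 163 160 155 133  96  73  60  58  59  56  48  42]
401 [194 194 193 182 179 170 140 104  73  57  67  78  78  73  60  43] [195 195 192 179 176 178 174 159 129  91  70  68  66  64  55  40]
row211 [[196, 200, 196], [195, 199, 196], [196, 201, 196], [194, 199, 195], [160, 174, 181], [100, 134, 158], [70, 111, 142], [89, 108, 124], [105, 106, 106], [114, 112, 111], [118, 126, 133], [104, 136, 159], [96, 144, 178], [98, 147, 182], [104, 149, 182], [110, 152, 185], [117, 158, 186], [122, 162, 187], [120, 158, 185], [128, 163, 186]]
```

```bash
python3 - <<'E'
from h import *
go([523.5,328.3,240],tool(-Z,RY))
E
```

```text
turn [0.28 0.27 1.56] shift [-108.55  -46.26   58.92] w 42.546865444001696 t 15.85
```

Emit:
carry_out([
  [0.03,0.03,0.17,-12,-5,6,0],
  [0.06,0.06,0.35,-24,-10,12,0],
  [0.09,0.09,0.52,-36,-15,19,0],
  [0.12,0.12,0.69,-48,-20,26,0],
  [0.15,0.15,0.85,-60,-25,32,0],
])

```text
clock: 16.48
position: [512.4, 271.1, 249.2]
ee_rot: [-0.423, 0.902, 0.066, 0.053]
contact_force: [0.4, -0.1, -0.1]
gripper_width: 42.9
grasp_force: 0.0
```

```bash
python3 - <<'E'
from h import *
go([523.5,328.3,240],tool(-Z,RY))
E
```

```text
turn [0.12 0.12 0.7 ] shift [-48.93  27.03  18.87] w 42.93536133805284 t 16.475
```

Emit:
carry_out([
  [0.03,0.03,0.17,-12,7,5,0],
  [0.06,0.06,0.35,-24,14,10,0],
  [0.09,0.09,0.52,-36,20,14,0],
  [0.12,0.12,0.7,-48,27,18,0],
  [0.12,0.12,0.7,-48,27,18,0],
])

```text
clock: 17.1
position: [522.8, 328.2, 240.0]
ee_rot: [-0.091, 0.996, 0.002, -0.001]
contact_force: [-0.2, -1.1, -0.4]
gripper_width: 42.9
grasp_force: 0.0
```

```bash
python3 - <<'E'
from h import *
print(read_state()["joints"])
go([523.5,328.3,128],tool(-Z,RY))
E
```

```text
[ 0.82  0.37 -0.02 -0.   -1.17 -2.21]
turn [ 0.   -0.    0.01] shift [ -0.79  -0.53 112.01] w 42.86325863822169 t 17.1
```

Emit:
carry_out([
  [0,0,0.01,-1,0,25,0],
  [0,0,0.01,-1,0,55,0],
  [0,0,0.01,-1,0,80,0],
  [0,0,0.01,-1,0,80,0],
])

```text
clock: 17.6
position: [522.7, 326.2, 159.7]
ee_rot: [-0.086, 0.996, 0.002, -0.002]
contact_force: [0.3, -0.1, 0.2]
gripper_width: 42.9
grasp_force: 0.0
```

```bash
python3 - <<'E'
from h import *
print(read_state()["position"])
shot("k1",(("scene",(395,215)),("top",(225,195))),[(np.array([523.5,328.3,124]),(0,255,255))],k=8,w=45,h=35)
E
```

```text
[522.74 326.22 159.66]
scene [416.33 224.2 ]
top [212.72 193.93]
```

View pics/k1.png

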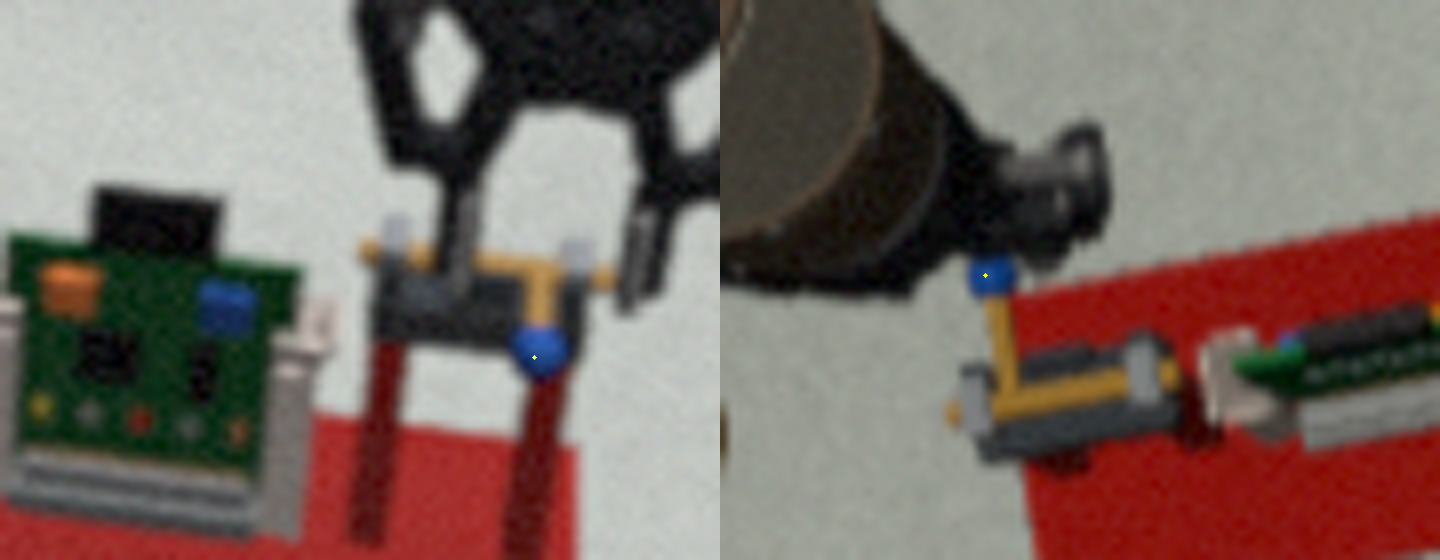

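Emit:
carry_out([
  [0,0,0,0,0,12,0],
  [0,0,0,0,0,24,0],
  [0,0,0,0,0,32,0],
  [0,0,0,0,0,32,-0.2],
  [0,0,0,0,0,32,-0.4],
])

```text
clock: 18.32
position: [524.2, 328.3, 130.2]
ee_rot: [-0.085, 0.996, 0.003, 0.001]
contact_force: [0.1, -0.1, 0.5]
gripper_width: 25.7
grasp_force: 0.0
```

Emit:
carry_out([
  [0,0,0,0,0,0,-0.45],
  [0,0,0,0,0,0,-0.5],
  [0,0,0,0,0,0,-0.54],
  [0,0,0,0,0,0,-0.56],
  [0,0,0,0,0,0,-0.56],
])

```text
clock: 18.95
position: [524.0, 328.1, 130.0]
ee_rot: [-0.085, 0.996, 0.003, 0.0]
contact_force: [0.1, 0.6, -0.1]
gripper_width: 18.7
grasp_force: 0.0
```

Emit:
carry_out([
  [0,0,0,0,0,0,-0.62],
  [0,0,0,0,0,0,-0.8],
  [0,0,0,0,0,0,-1],
  [0,0,0,0,0,0,-1],
])

```text
clock: 19.45
position: [524.0, 327.9, 130.1]
ee_rot: [-0.085, 0.996, 0.003, 0.0]
contact_force: [-0.1, -1.9, 2.2]
gripper_width: 14.1
grasp_force: 58.5
```

Emit:
carry_out([
  [0,0,0,0,0,0,-0.5],
  [0,0,0,0,0,0,-0.4],
  [0,0,0,0,0,5,-0.4],
  [0,0,0,0,0,9,-0.4],
  [0,0,0,0,0,9,-0.4],
])

```text
clock: 20.08
position: [523.7, 327.9, 120.2]
ee_rot: [-0.085, 0.996, 0.003, -0.0]
contact_force: [0.4, -0.1, 0.1]
gripper_width: 25.8
grasp_force: 0.0
```

Emit:
carry_out([
  [0,0,0,0,0,0,-0.5],
  [0,0,0,0,0,0,-0.56],
  [0,0,0,0,0,0,-0.75],
  [0,0,0,0,0,0,-1],
  [0,0,0,0,0,0,-1],
])

```text
clock: 20.7
position: [524.1, 328.0, 121.2]
ee_rot: [-0.085, 0.996, 0.003, 0.0]
contact_force: [0.8, -1.9, 2.3]
gripper_width: 14.1
grasp_force: 58.4
```

```bash
python3 - <<'E'
from h import *
s=get_image("scene");t=get_image("top")
for im,(x,y,w,h) in((s,(395,195,45,50)),(t,(200,175,30,40))):
    m=cv2.inRange(cv2.cvtColor(im["color"],cv2.COLOR_BGR2HSV),(105,140,60),(125,255,255))[y:y+h,x:x+w];q=np.argwhere(m);print(len(q),q.mean(0)[::-1]+[x,y] if len(q) else "")
E
```

```text
29 [417.28 223.45]
1 [212. 196.]
```

Emit:
carry_out([
  [0,0,0,0.5,0,-6.7,-1],
  [0,0,0,2,0,-13.3,-1],
  [0,0,0,4.5,0,-19.5,-1],
  [0,0,0,7.9,0,-25.4,-1],
  [0,0,0,7.9,0,-25.4,-1],
])

```text
clock: 21.42
position: [513.9, 325.5, 146.0]
ee_rot: [-0.086, 0.996, 0.002, -0.002]
contact_force: [-5.2, -1.2, -3.8]
gripper_width: 14.1
grasp_force: 58.9
```

```bash
cat > k.py <<'E'
from h import *
st=read_state();d=st["position"]-O0;print("rack",d@RX,d@RY,d[2],"F",st["contact_force"])
s=get_image("scene")
x,y,w,h=390,190,45,55
m=cv2.inRange(cv2.cvtColor(s["color"],cv2.COLOR_BGR2HSV),(105,140,60),(125,255,255))[y:y+h,x:x+w];q=np.argwhere(m);print(len(q),q.mean(0)[::-1]+[x,y] if len(q) else "")
E
python3 k.py
```

```text
rack 34.5539731261018 124.38774190584653 145.97718813375738 F [-5.2  -1.16 -3.84]
31 [417.55 217.58]
```

```bash
python3 - <<'E'
from h import *
s=get_image("scene");t=get_image("top")
for th in(0,.2,.4,.6,.8):
    P=O0+RX*(0.4+45*np.cos(th))+RY*(1+124)+Z*(124+45*np.sin(th));print(th,proj(s,P)[0],proj(t,P)[0])
cv2.imwrite("pics/k2.png",np.hstack([cv2.resize(s["color"][180:250,375:445],(560,560),interpolation=3)]))
E
```

```text
0 [416.12 224.39] [212.84 193.57]
0.2 [416.61 221.28] [212.02 193.29]
0.4 [417.09 217.85] [211.31 193.64]
0.6 [417.55 214.26] [210.76 194.65]
0.8 [417.97 210.67] [210.37 196.27]
```

View pics/k2.png

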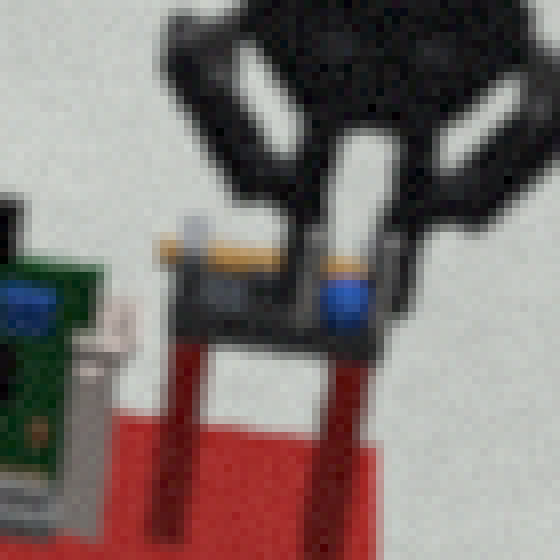

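Emit:
carry_out([
  [0,0,0,1,0,-5,-1],
  [0,0,0,3,0,-9,-1],
  [0,0,0,5.5,0,-13,-1],
  [0,0,0,5.5,0,-13,-1],
])

```text
clock: 22.08
position: [508.4, 324.6, 158.0]
ee_rot: [-0.085, 0.996, 0.002, -0.002]
contact_force: [0.1, -0.2, 0.6]
gripper_width: 0.1
grasp_force: 0.0
```

```bash
python3 k.py
```

```text
rack 28.956754312487963 124.50425527334033 157.99676294216647 F [ 0.05 -0.23  0.6 ]
33 [416.21 223.03]
```

```bash
python3 - <<'E'
from h import *
s=get_image("scene");t=get_image("top")
p=np.array([522.7,326.2,159.7])
for dz in(-14,5,30,60):
  for y in(-21,-36):print(dz,y,"top",proj(t,p+RY*y+Z*dz)[0],"scene",proj(s,p+RY*y+Z*dz)[0])
# k1 crop: image = crop/8+(180,160) top (crop x-720), scene crop/8+(350,180)
k=cv2.imread("pics/k1.png")
print("finger top px",180+(1040-720)/8,180+(1110-720)/8,160+130/8,160+260/8)
print("scene tips",350+458/8,180+290/8,350+638/8,180+305/8)
for y in (-28,28): print(proj(s,p+RY*y-Z*8)[0])
E
```

```text
-14 -21 top [219.02 191.28] scene [407.99 215.67]
-14 -36 top [224.5  190.24] scene [401.81 214.91]
5 -21 top [217.22 189.92] scene [408.91 209.33]
5 -36 top [222.8  188.87] scene [402.67 208.59]
30 -21 top [214.76 188.06] scene [410.17 200.79]
30 -36 top [220.47 186.98] scene [403.83 200.06]
60 -21 top [211.63 185.7 ] scene [411.72 190.21]
60 -36 top [217.52 184.59] scene [405.27 189.49]
finger top px 220.0 228.75 176.25 192.5
scene tips 407.25 216.25 429.75 218.125
[405.38 213.33]
[428.8  216.19]
```

Emit:
carry_out([
  [0,0,0,0,0,-15,-1],
  [0,0,0,0,0,-20,-0.5],
  [0,0,0,-10,0,-20,-0.3],
  [0,0,0,-16.5,0.5,-20,-0.3],
  [0,0,0,-16.5,0.5,-20,-0.3],
])

```text
clock: 22.85
position: [527.4, 328.7, 178.7]
ee_rot: [-0.085, 0.996, 0.003, 0.0]
contact_force: [-0.4, 0.1, -0.3]
gripper_width: 29.9
grasp_force: 0.0
```

```bash
python3 k.py;  python3 - <<'E'
from h import *
go(O0+RX*45.4+RY*125+Z*119,tool(-Z,RY))
E
```

```text
rack 48.40560943989928 125.20473585842375 178.6709529994076 F [-0.39  0.1  -0.35]
32 [416.31 223.09]
turn [ 0.01  0.   -0.  ] shift [ 2.69 -0.53 59.66] w 30.04419654959957 t 22.9
```

Emit:
carry_out([
  [0,0,0,2.7,-0.5,20,-0.3],
  [0,0,0,2.7,-0.5,45,-0.3],
  [0,0,0,2.7,-0.5,59,-0.3],
  [0,0,0,2.7,-0.5,59,-0.5],
  [0,0,0,2.7,-0.5,59,-0.56],
])

```text
clock: 23.52
position: [524.4, 328.0, 120.9]
ee_rot: [-0.085, 0.996, 0.003, 0.0]
contact_force: [-0.0, -1.2, -0.5]
gripper_width: 18.8
grasp_force: 0.6
```

Emit:
carry_out([
  [0,0,0,0,0,0,-0.6],
  [0,0,0,0,0,0,-0.8],
  [0,0,0,0,0,0,-1],
  [0,0,0,0,0,0,-1],
])

```text
clock: 24.02
position: [524.4, 328.1, 120.6]
ee_rot: [-0.085, 0.996, 0.003, 0.0]
contact_force: [0.6, -2.6, 0.1]
gripper_width: 14.8
grasp_force: 58.4
```

```bash
python3 k.py
```

```text
rack 45.324988631298304 125.15607088033019 120.57400585029616 F [ 0.6  -2.61  0.12]
30 [417.4  223.03]
```

Emit:
carry_out([
  [0,0,0,0,0,-4.5,-1],
  [0,0,0,0.5,0,-9,-1],
  [0,0,0,1.5,0,-13.3,-1],
  [0,0,0,1.5,0,-13.3,-1],
])

```text
clock: 24.58
position: [521.6, 327.4, 133.6]
ee_rot: [-0.085, 0.996, 0.003, -0.001]
contact_force: [-3.9, -1.0, -1.5]
gripper_width: 14.0
grasp_force: 59.4
```

```bash
python3 k.py
```

```text
rack 42.41302867324509 124.947374747368 133.6392758524766 F [-3.9  -1.03 -1.55]
29 [417.59 220.76]
```

Emit:
carry_out([
  [0,0,0,0,0,0,-1],
  [0,0,0,0,0,0,-1],
  [0,0,0,0,0,0,-1],
  [0,0,0,0,0,0,-1],
])

```text
clock: 25.12
position: [522.2, 328.0, 133.4]
ee_rot: [-0.085, 0.996, 0.003, -0.0]
contact_force: [-4.7, -0.5, -1.7]
gripper_width: 14.5
grasp_force: 59.8
```

```bash
python3 k.py; python3 - <<'E'
from h import *
s=get_image("scene")
np.set_printoptions(linewidth=200)
b=s["color"][205:232,408:426].astype(int);print(b[:,:,0]-b[:,:,2]);print(b.sum(2)//3)
E
```

```text
rack 43.16676595102179 125.39906794089507 133.43687744168633 F [-4.69 -0.48 -1.67]
28 [417.5  220.86]
[[   5    3    2   -2   -1   -2    4   -1   -3    0   -2   -2    0   -1    0   -1    4    3]
 [   6    2    4    1   10    0    2    2    1    1   -1   -3   -3    1   -3   -2    1    4]
 [   2    3    6    1    6    4   -4    1   -2    1   -2   -1    0    1    0    1   -1   -4]
 [   3    1    1    0    2    0   -1   -2    0    1    1   -2   -2   -1   -1    0    3    6]
 [   5    3   -1    3   10    4    5    2    0   -1    2    2    1    5    0    0    2    4]
 [  -5   -5   13   -2    5    6    2    2    0    0   -1    1    5    3    6    4   -1    5]
 [ -33  -17    1    3    4    0    2   -8  -11  -18   -9   -7    4    8    9    2   -1    0]
 [ -56  -30   -8    6   -5    7   -2  -32  -49  -55  -48  -34  -15    5    2    4    8    0]
 [ -40  -28   -9    5    8    1    2  -36  -71  -90  -86  -72  -35    0    1    4   -6    1]
 [  -7   -4    2    1   -2    2   -2  -27  -76 -100  -95  -79  -42  -10    2   -1   -2    5]
 [   3    5    3   -1    3    1    2  -19  -73  -97  -94  -70  -32  
[... 2839 characters left out ...]
 54  59  79  72  32  57]
 [ 94  71  53  61  65  73  60  42  45  48  56  44  44  64  84  65  32  61]
 [159 143 128 106  89  70  81  76  51  48  31  42  36  65  83  61  41  79]
 [197 192 186 153  97  87 117 120  73  44  39  32  40  71  91  85  84 124]
 [197 198 193 165 124 116 149 147  87  46  49  37  48  77 104 128 142 171]
 [197 199 194 188 171 164 168 151  80  46  43  29  54  86 127 164 184 191]
 [194 197 201 198 194 192 188 147  77  40  41  35  75 121 162 182 193 189]
 [197 197 198 199 199 194 179 132  67  37  41  46  90 152 188 193 195 192]
 [194 196 195 196 196 194 172 116  60  39  41  44  93 159 196 197 196 194]
 [195 195 198 194 199 194 160  97  48  43  38  61 106 165 194 192 192 194]]
```

Emit:
carry_out([
  [0,0,0,-1,0,9,-1],
  [0,0,0,-1,0,9,-0.4],
  [0,0,0,-2,-0.3,16,-0.4],
  [0,0,0,-2,-0.3,22,-0.4],
  [0,0,0,-2,-0.3,22,-0.4],
])

```text
clock: 25.85
position: [524.7, 328.0, 110.9]
ee_rot: [-0.085, 0.996, 0.003, -0.0]
contact_force: [-0.0, -0.4, -0.7]
gripper_width: 25.7
grasp_force: 0.0
```

```bash
python3 k.py
```

```text
rack 45.571876879597305 124.97906381988406 110.90076258686415 F [-0.03 -0.37 -0.7 ]
32 [416.97 223.31]
```

Emit:
carry_out([
  [0,0,0,0,0,0,-0.56],
  [0,0,0,0,0,0,-0.75],
  [0,0,0,0,0,0,-1],
  [0,0,0,0,0,0,-1],
  [0,0,0,0,0,0,-1],
])

```text
clock: 26.52
position: [525.1, 328.1, 111.9]
ee_rot: [-0.085, 0.996, 0.003, 0.001]
contact_force: [0.7, -1.0, 1.1]
gripper_width: 14.8
grasp_force: 58.4
```

Emit:
carry_out([
  [0,0,0,0,0,-7,-1],
  [0,0,0,0,0,-14,-1],
  [0,0,0,0,0,-14,-1],
])

```text
clock: 26.9
position: [523.8, 327.4, 125.7]
ee_rot: [-0.085, 0.996, 0.003, -0.001]
contact_force: [-3.0, -1.6, -0.9]
gripper_width: 14.6
grasp_force: 58.3
```

```bash
python3 k.py
```

```text
rack 44.58859740981676 124.55179156200494 125.70322593076139 F [-3.   -1.57 -0.91]
29 [417.41 220.93]
```

Emit:
carry_out([
  [0,0,0,1,0,-6,-1],
  [0,0,0,3,0,-12,-1],
  [0,0,0,5,0,-18,-1],
  [0,0,0,5,0,-18,-1],
])

```text
clock: 27.45
position: [518.9, 326.5, 144.1]
ee_rot: [-0.086, 0.996, 0.003, -0.001]
contact_force: [-7.0, 2.4, -1.9]
gripper_width: 14.1
grasp_force: 58.5
```

```bash
python3 k.py
```

```text
rack 39.61626371474401 124.56140044121858 144.0814862743449 F [-7.03  2.39 -1.86]
29 [418.17 216.17]
```

Emit:
carry_out([
  [0,0,0,3,0,0,-1],
  [0,0,0,5,0,-4,-1],
  [0,0,0,8,0,-8,-1],
  [0,0,0,8,0,-8,-1],
])

```text
clock: 28.0
position: [513.8, 325.9, 153.6]
ee_rot: [-0.087, 0.996, 0.004, 0.003]
contact_force: [4.7, -3.2, 0.4]
gripper_width: 14.0
grasp_force: 58.4
```

```bash
python3 k.py; python3 -c "
from h import *
print(read_state()['wrist_torque'])"
```

```text
rack 34.45230425606294 124.82241081195365 153.60628173292523 F [ 4.72 -3.23  0.37]
29 [418.41 212.62]
[-0.8  -1.37  0.64]
```

Emit:
carry_out([
  [0,0,0,3,0,-5,-1],
  [0,0,0,8,0,-10,-1],
  [0,0,0,14,0,-14,-1],
  [0,0,0,14,0,-14,-1],
])

```text
clock: 28.55
position: [497.5, 323.4, 166.0]
ee_rot: [-0.086, 0.996, 0.003, 0.0]
contact_force: [-0.4, 0.3, 0.4]
gripper_width: 0.1
grasp_force: 0.0
```

```bash
python3 k.py
```

```text
rack 18.042271141605234 125.1639955083116 166.03178677127937 F [-0.43  0.34  0.37]
29 [417.14 222.62]
```

```bash
python3 - <<'E'
from h import *
s=get_image("scene");print("cyl",plane(s,[[483,272]],0))
c=2**-.5
T=tool(-c*RX-c*Z,RY)
go(O0+RX*127+RY*125+Z*220,T)
E
```

```text
cyl [[490.7  508.21   0.  ]]
turn [0.01 0.79 0.  ] shift [-107.99    0.24  -53.12] w 0.019899972929705873 t 28.65
```

Emit:
carry_out([
  [0,0,0,0,0,-30,-0.72],
  [0,0.16,0,-30,0,-54,-0.72],
  [0,0.33,0,-65,0,-54,-0.72],
  [0,0.5,0,-100,0,-54,-0.72],
  [0,0.66,0,-109,0,-54,-0.72],
])

```text
clock: 29.28
position: [607.9, 341.1, 218.9]
ee_rot: [-0.081, 0.942, -0.024, -0.324]
contact_force: [0.4, 0.8, -0.1]
gripper_width: 12.1
grasp_force: 0.0
```

```bash
python3 - <<'E'
from h import *
c=2**-.5
T=tool(-c*RX-c*Z,RY);print(read_state()["joints"],read_state()["position"])
go(O0+RX*127+RY*125+Z*160,T)
E
```

```text
[ 0.62  0.87  0.8  -0.32 -2.08 -2.09] [607.86 341.1  218.88]
turn [0.01 0.12 0.  ] shift [-34.01   1.15  48.16] w 12.098105412024397 t 29.275
```

Emit:
carry_out([
  [0,0.06,0,-12,1,16,-0.72],
  [0,0.12,0,-24,1,34,-0.72],
  [0,0.12,0,-34,1,48,-0.72],
  [0,0.12,0,-34,1,48,-0.72],
])

```text
clock: 29.78
position: [602.6, 342.2, 159.5]
ee_rot: [-0.08, 0.921, -0.03, -0.379]
contact_force: [0.4, 0.9, -0.4]
gripper_width: 12.2
grasp_force: 0.0
```

```bash
python3 - <<'E'
from h import *
c=2**-.5
T=tool(-c*RX-c*Z,RY);print(read_state()["joints"],read_state()["position"])
go(O0+RX*70.8+RY*125+Z*104.2,T)
E
```

```text
[ 0.61  0.96  0.8  -0.36 -2.11 -2.08] [602.56 342.16 159.51]
turn [0.01 0.   0.  ] shift [-0.59 -0.85 77.25] w 12.175240292301561 t 29.775
```

Emit:
carry_out([
  [0,0,0,0,-1,25,-0.72],
  [0,0,0,0,-1,50,-0.72],
  [0,0,0,0,-1,77,-0.72],
  [0,0,0,0,-1,77,-0.72],
])

```text
clock: 30.28
position: [548.8, 332.6, 107.5]
ee_rot: [-0.081, 0.922, -0.03, -0.378]
contact_force: [-0.0, 0.4, 0.9]
gripper_width: 11.7
grasp_force: 0.0
```

```bash
python3 - <<'E'
from h import *
c=2**-.5
T=tool(-c*RX-c*Z,RY);print(read_state()["joints"])
go(O0+RX*60.7+RY*125+Z*114.3,T)
E
python3 k.py
```

```text
[ 0.64  0.9   0.53 -0.34 -1.9  -2.03]
turn [0.01 0.01 0.  ] shift [11.43 -0.29  1.78] w 11.674326094524233 t 30.275
rack 70.08641557782443 125.3074068865346 107.54257570472008 F [-0.01  0.41  0.89]
0
```

Emit:
carry_out([
  [0,0,0,5,0,2,-0.72],
  [0,0,0,11,0,2,-0.72],
  [0,0,0,16,0,-1,-0.72],
  [0,0,0,21,0,-5,-0.72],
  [0,0,0,26,0,-8,-0.72],
])

```text
clock: 30.95
position: [537.8, 330.1, 130.8]
ee_rot: [-0.08, 0.922, -0.029, -0.378]
contact_force: [1.7, -0.2, 0.6]
gripper_width: 12.1
grasp_force: 1.2
```

```bash
python3 k.py; python3 - <<'E'
from h import *
t=get_image("top")
for th in(0,.2,.4,.6,.8,1.1,1.3):
    print(th,proj(t,O0+RX*(0.4+45*np.cos(th))+RY*125+Z*(124+45*np.sin(th)))[0])
hv=cv2.cvtColor(t["color"],cv2.COLOR_BGR2HSV)
for box in((195,175,35,45),):
    x,y,w,h=box;m=cv2.inRange(hv,(105,140,60),(125,255,255))[y:y+h,x:x+w];q=np.argwhere(m);print(len(q),q.mean(0)[::-1]+[x,y] if len(q) else "")
E
```

```text
rack 58.87893770149914 124.77058673602886 130.79171209039893 F [ 1.66 -0.25  0.59]
0 
0 [212.84 193.57]
0.2 [212.02 193.29]
0.4 [211.31 193.64]
0.6 [210.76 194.65]
0.8 [210.37 196.27]
1.1 [210.17 199.73]
1.3 [210.3  202.59]
25 [212.24 193.8 ]
```

Emit:
carry_out([
  [0,0,0,6,0,-2,-0.72],
  [0,0,0,12,0,-3,-0.72],
  [0,0,0,18,0,-3.5,-0.72],
  [0,0,0,25,0,-3,-0.72],
  [0,0,0,25,0,-3,-0.72],
])

```text
clock: 31.68
position: [521.2, 327.3, 150.6]
ee_rot: [-0.08, 0.922, -0.029, -0.378]
contact_force: [0.3, 0.3, -0.3]
gripper_width: 11.8
grasp_force: 0.1
```

```bash
cat > tk.py <<'E'
from h import *
st=read_state();d=st["position"]-O0;print("rack",d@RX,d@RY,d[2],"F",st["contact_force"],"g",st["grasp_force"],st["clock"])
for n,(x,y,w,h) in(("top",(185,175,60,50)),("scene",(390,185,45,55))):
    t=get_image(n);m=cv2.inRange(cv2.cvtColor(t["color"],cv2.COLOR_BGR2HSV),(105,140,60),(125,255,255))[y:y+h,x:x+w];q=np.argwhere(m);print(n,len(q),q.mean(0)[::-1]+[x,y] if len(q) else "")
E
python3 tk.py
```

```text
rack 42.058613201024095 124.90803559416543 150.59140512259285 F [ 0.29  0.29 -0.34] g 0.1495919656008482 31.675
top 25 [210.88 197.6 ]
scene 0
```

Emit:
carry_out([
  [0,0,0,6,0,2,-0.72],
  [0,0,0,12,0,4,-0.72],
  [0,0,0,17,0,6,-0.72],
  [0,0,0,19,0,7,-0.72],
  [0,0,0,19,0,7,-0.72],
])

```text
clock: 32.4
position: [503.4, 324.1, 158.4]
ee_rot: [-0.08, 0.922, -0.029, -0.378]
contact_force: [0.0, 0.3, -0.4]
gripper_width: 11.7
grasp_force: 0.0
```

```bash
python3 tk.py
```

```text
rack 23.912151915729627 124.87906926407496 158.41904136626437 F [ 0.02  0.26 -0.42] g 0.02412326750345528 32.4
top 29 [211.28 203.72]
scene 0
```

Emit:
carry_out([
  [0,0,0,3,0,1,-0.72],
  [0,0,0,3,0,1,-0.72],
  [0,0,0,-2,0,-5,-0.72],
  [0,0,0,-5,0,-15,-0.72],
  [0,0,0,-5,0,-30,-0.72],
])

```text
clock: 33.12
position: [528.5, 328.2, 175.9]
ee_rot: [-0.08, 0.922, -0.03, -0.379]
contact_force: [-0.1, 0.2, -0.6]
gripper_width: 12.1
grasp_force: 0.0
```

```bash
python3 tk.py
```

```text
rack 49.385614723502876 124.48090068905444 175.94085898129782 F [-0.1   0.24 -0.6 ] g 0.0 33.125
top 22 [211.09 201.09]
scene 0
```

Emit:
carry_out([
  [0,0,0,0,0,0,-0.72],
  [0,0,0,0,0,0,-0.72],
])

```text
clock: 33.48
position: [527.5, 328.1, 175.6]
ee_rot: [-0.08, 0.921, -0.03, -0.379]
contact_force: [-0.9, -0.6, 0.4]
gripper_width: 11.9
grasp_force: 0.0
```

```bash
python3 tk.py
```

```text
rack 48.32813064549446 124.5880204329838 175.6464289902777 F [-0.88 -0.55  0.43] g 0.0 33.475
top 11 [214.   194.45]
scene 30 [417.1  223.47]
```

```bash
python3 - <<'E'
from h import *
c=2**-.5
T=tool(-c*RX-c*Z,RY)
go(O0+RX*80+RY*125+Z*120,T)
go(O0+RX*69+RY*125+Z*107,T)
E
```

```text
turn [0.01 0.01 0.  ] shift [-61.74   0.19  17.52] w 12.232267935962245 t 33.575
turn [0.01 0.01 0.  ] shift [-63.05   0.07  34.5 ] w 12.232267935962245 t 33.575
```

Emit:
carry_out([
  [0,0,0,-25,0,-5,-0.64],
  [0,0,0,-50,0,0,-0.64],
  [0,0,0,-63,0,17,-0.64],
  [0,0,0,-63,0,34,-0.64],
  [0,0,0,-63,0,34,-0.64],
])

```text
clock: 34.2
position: [547.4, 331.9, 106.6]
ee_rot: [-0.08, 0.921, -0.03, -0.38]
contact_force: [-0.8, -0.6, 0.5]
gripper_width: 15.3
grasp_force: 0.0
```

Emit:
carry_out([
  [0,0,0,6,0,2,-0.64],
  [0,0,0,14,0,0,-0.64],
  [0,0,0,22,0,-5,-0.64],
  [0,0,0,30,0,-9,-0.64],
  [0,0,0,37,0,-11,-0.64],
])

```text
clock: 34.83
position: [530.3, 328.8, 142.7]
ee_rot: [-0.08, 0.922, -0.029, -0.378]
contact_force: [2.5, 0.2, 0.5]
gripper_width: 15.8
grasp_force: 1.0
```

```bash
python3 tk.py
```

```text
rack 51.273630135485625 124.75633330385128 142.6742354648277 F [2.5  0.15 0.51] g 1.0157202556729317 34.825
top 28 [211.5  194.86]
scene 0
```

Emit:
carry_out([
  [0,0,0,7,0,-1,-0.64],
  [0,0,0,14,0,-0.6,-0.64],
  [0,0,0,21,0,1,-0.64],
  [0,0,0,28,0,3,-0.64],
  [0,0,0,35,0,7,-0.64],
])

```text
clock: 35.55
position: [500.1, 323.5, 161.3]
ee_rot: [-0.08, 0.922, -0.029, -0.379]
contact_force: [-0.0, -0.9, 0.2]
gripper_width: 15.5
grasp_force: 0.2
```

Emit:
carry_out([
  [0,0,0,2,0,1,-0.64],
  [0,0,0,4,0,2,-0.64],
  [0,0,0,6,0,3,-0.64],
  [0,0,0,6,0,3,-0.64],
])

```text
clock: 36.05
position: [495.0, 322.5, 162.8]
ee_rot: [-0.08, 0.922, -0.029, -0.378]
contact_force: [3.0, 0.0, -1.5]
gripper_width: 15.6
grasp_force: 1.8
```

```bash
python3 tk.py
```

```text
rack 15.442731904828388 124.73694520575857 162.7805251686246 F [ 3.01  0.02 -1.52] g 1.782744973897934 36.05
top 29 [211.45 206.28]
scene 0
```

Emit:
carry_out([
  [0,0,0,0.5,-9,0,-0.64],
  [0,0,0,0.5,-18,0,-0.64],
  [0,0,0,0.5,-27,0,-0.64],
  [0,0,0,0.5,-36,0,-0.64],
  [0,0,0,0.5,-36,0,-0.64],
])

```text
clock: 36.78
position: [500.9, 286.7, 163.0]
ee_rot: [-0.079, 0.922, -0.028, -0.377]
contact_force: [4.3, 3.5, -3.4]
gripper_width: 15.4
grasp_force: 3.3
```

```bash
python3 tk.py; python3 - <<'E'
from h import *
t=get_image("top")
for y in (125,107,89): print(proj(t,O0+RX*(0.4+45*np.cos(1.5))+RY*y+Z*169)[0])
E
```

```text
rack 15.000409847967312 88.47384775148142 163.03998966563836 F [ 4.27  3.51 -3.37] g 3.2798671536147594 36.775
top 28 [224.71 203.82]
scene 0 
[210.63 205.74]
[217.4  204.45]
[224.17 203.16]
```

Emit:
carry_out([
  [0,0,0,-6,0,-3,-0.64],
  [0,0,0,-13,0,-7,-0.64],
  [0,0,0,-13,0,-7,-0.64],
])

```text
clock: 37.3
position: [514.4, 288.9, 158.7]
ee_rot: [-0.08, 0.921, -0.03, -0.379]
contact_force: [0.8, 0.2, 1.2]
gripper_width: 15.7
grasp_force: 0.2
```

```bash
python3 tk.py
```

```text
rack 28.623964259597837 88.27544570720636 158.70973033773913 F [0.83 0.2  1.16] g 0.19862885121256113 37.3
top 28 [224.21 199.36]
scene 0
```

Emit:
carry_out([
  [0,0,0,-7,0,-2,-0.64],
  [0,0,0,-14,0,-4,-0.64],
  [0,0,0,-21,0,-5,-0.64],
  [0,0,0,-27,0,-4.5,-0.64],
  [0,0,0,-34,0,-1,-0.64],
])

```text
clock: 38.02
position: [539.1, 293.8, 135.5]
ee_rot: [-0.08, 0.922, -0.029, -0.378]
contact_force: [-0.1, 0.9, -0.4]
gripper_width: 15.5
grasp_force: 0.3
```

Emit:
carry_out([
  [0,0,0,-7,0,3,-0.64],
  [0,0,0,-14,0,6,-0.64],
  [0,0,0,-21,0,8,-0.64],
  [0,0,0,-30,0,9,-0.64],
  [0,0,0,-32,0,9,-0.64],
])

```text
clock: 38.65
position: [555.0, 296.6, 106.2]
ee_rot: [-0.08, 0.921, -0.03, -0.379]
contact_force: [-0.5, -1.2, -1.2]
gripper_width: 15.6
grasp_force: 0.0
```

```bash
python3 tk.py
```

```text
rack 70.01453138963215 88.79274610012364 106.1575726680513 F [-0.51 -1.24 -1.18] g 0.0 38.65
top 20 [226.05 191.3 ]
scene 0
```

Emit:
carry_out([
  [0,0,0,-3,0,-20,-0.64],
  [0,0,0,-3,0,-60,-0.64],
  [0,0,0,-3,0,-100,-0.64],
  [0,0,0,-3,0,-140,-0.64],
  [0,0,0,-3,0,-140,-0.64],
])

```text
clock: 39.38
position: [655.9, 313.1, 206.3]
ee_rot: [-0.08, 0.923, -0.028, -0.376]
contact_force: [-1.1, -0.1, 0.0]
gripper_width: 15.5
grasp_force: 0.0
```

```bash
python3 tk.py; python3 - <<'E'
from h import *
s=get_image("scene");t=get_image("top")
for th in(0,.2,.4):
    P=O0+RX*(0.4+45*np.cos(th))+RY*(1+88)+Z*(124+45*np.sin(th));print(th,proj(s,P)[0],proj(t,P)[0])
c=s["color"].astype(float)
S=[]
for x in list(range(352,357))+list(range(380,386)):
    r=int(213.72+(x-383.73)*.124);S.append((x,edge(c[:,x,2],r-5,r+4)))
print("shoulder",xplane(s,S).round(1).tolist())
print(read_state()["contact_force"],read_state()["position"])
print("rod row over shoulder",c[205:218,383].astype(int).tolist())
E
```

```text
rack 172.23612317178404 87.56700190474561 206.3298123978775 F [-1.14 -0.05  0.03] g 0.0 39.375
top 0 
scene 0 
0 [401.39 222.52] [225.73 191.12]
0.2 [401.81 219.43] [225.02 190.82]
0.4 [402.24 216.02] [224.42 191.15]
shoulder [[-42.3, 115.6], [-39.7, 116.2], [-37.0, 116.4], [-34.3, 116.3], [-31.1, 105.6], [31.7, 119.9], [34.4, 119.7], [37.5, 113.5], [40.8, 105.8], [43.4, 105.3], [46.1, 104.9]]
[-0.2  -1.01 -0.8 ] [652.93 313.23 203.54]
rod row over shoulder [[66, 71, 76], [59, 68, 69], [66, 69, 74], [64, 69, 72], [64, 69, 76], [68, 73, 80], [60, 68, 73], [62, 70, 81], [55, 65, 73], [56, 60, 70], [53, 58, 65], [58, 58, 63], [53, 53, 54]]
```

Emit:
carry_out([
  [0,0,0,35,0,-35,-0.64],
  [0,0,0,70,-10,-70,-0.64],
  [0,0,0,85,-60,-75,-0.64],
  [0,0,0,95,-120,-75,-0.64],
  [0,0,0,105,-180,-75,-0.64],
])

```text
clock: 40.2
position: [661.9, 130.1, 330.7]
ee_rot: [-0.081, 0.921, -0.03, -0.379]
contact_force: [0.6, 0.5, -0.1]
gripper_width: 15.4
grasp_force: 0.0
```

Emit:
carry_out([
  [0,0,0,0,-60,0,-0.64],
  [0,0,0,0,-120,0,-0.64],
  [0,0,0,0,-120,0,-0.64],
])

```text
clock: 40.58
position: [682.8, 8.3, 328.7]
ee_rot: [-0.077, 0.921, -0.029, -0.38]
contact_force: [0.2, 1.2, -0.2]
gripper_width: 15.5
grasp_force: 0.0
```

```bash
python3 tk.py; python3 - <<'E'
from h import *
s=get_image("scene");c=s["color"].astype(float)
S=[]
for x in list(range(352,357))+list(range(380,386)):
    r=int(213.72+(x-383.73)*.124);S.append((x,edge(c[:,x,2],r-5,r+4)))
print("shoulder",xplane(s,S).round(1).tolist())
print("rod row",c[211,376:400].astype(int).tolist())
E
```

```text
rack 145.75579122403457 -217.28952075410282 328.72942980888996 F [ 0.16  1.17 -0.19] g 0.0 40.575
top 0 
scene 30 [402.1  221.47]
shoulder [[-42.3, 115.9], [-39.7, 116.0], [-37.0, 116.3], [-34.3, 116.1], [-31.6, 115.8], [32.0, 116.7], [34.7, 115.5], [37.5, 113.1], [39.8, 116.8], [42.6, 114.5], [45.2, 114.8]]
rod row [[45, 48, 42], [105, 113, 105], [155, 164, 153], [165, 175, 166], [154, 163, 156], [110, 125, 122], [82, 101, 105], [76, 96, 105], [83, 102, 115], [87, 106, 122], [67, 95, 117], [63, 93, 120], [62, 94, 119], [66, 98, 126], [70, 106, 135], [64, 106, 139], [65, 110, 145], [65, 113, 148], [67, 117, 156], [63, 117, 155], [74, 120, 150], [90, 110, 128], [101, 102, 102], [117, 112, 110]]
```

```bash
python3 -c "
from bench import *
print(job_done())"
```

```text
the job is handed in; nothing more can be done
None
```

The job is handed in, but `job_done()` gave no verdict; by my last camera measurements the card is fully home, and the bolt is thrown about 36 mm over its shoulder with the handle down in the far notch, the gripper well clear.

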